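Fetch the second weighing bottle from behind the reagent bottles

ROBOT

A 6-joint arm with a two-finger parallel gripper is mounted at the origin on a cart in front of the work surface, level with it; the furniture and walls round the work are solid. World frame = base frame: x ahead of the robot, y to its left, z up, the work surface at z = 0. Lengths are in m, angles in degrees, forces in N, time in s.
With the tool pointing down it reaches from about 0.4 to 0.825 m from the base axis. Payload 7 kg.
Tool frame: the origin (TCP) lies at the very end of the fingers, on their centre line; the grasp point (between the pads) lies hold_point_z behind it (hold_point_z is the distance from the TCP to the grasp point, in m); z points along the fingers, y is the direction in which the jaws open and shut (so a half turn about z gives the same grasp; the last joint's range is limited). The gripper opens to 88 mm and grips with 3 to 60 N. Pads are 19 mm wide; open, the fingers measure 130 mm over their backs; the gripper's body (78 mm by 193 mm) begins 47 mm behind the grasp point.
Start: joints at [86.121, 20.546, 0.682, 0, -70.136, -16.507], TCP at [0.235, 0.633, 0.227] pointing down, gripper open.
Joint ranges: [-176.03, 176.03], [-82.01, 121.73], [-58.28, 71.71], [-173.87, 95.51], [-174.79, -0.11], [-173.66, 173.66]. Speed limits (degrees/s): [136.94, 136.94, 172.46, 180, 180, 180].

INTERFACE

Orientations are given as [roll, pitch, yaw] about the fixed x, y, z axes, in that order (R = Rz(yaw) Ry(pitch) Rx(roll)).
In Python, from plant import get_obs, snapshot, close_job, hold_point_z gives the robot as it stands. The module is installed in compiled form; this text tells all that it offers.
- The arm moves only by the tool jog_arm, never from a script. Its argument "commands" is a list of rows, each a list of 4 numbers: the shift along the world's x, y, z in mm, then the turn about the world's z in degrees. In form: [[x, y, z, turn], ...]. A call has exactly 10 rows; each row shifts and turns the commanded pose from where the row before left it; what a row does not reach is not made up. A row lasts 1/12 s, in which the tool goes at most 41.7 mm and 7.16 degrees, less where a joint would pass 70% of its speed; a pose out of reach is approached as far as the arm can. A call is refused whole if a number of a shift passes 41.7 or a number of a turn 7.16, either way. A call with a gripper value outside its range is refused whole. "fingers" is the finger opening in mm, from 0 to 87.6, set as the call begins (left out, the last holds). The fingers move at their own pace and stop on an object; the grip force is fixed at half the most. Time passes only in rows, so rows that do not move let the fingers close, or fill a call up. It gives the time, the measured TCP pose, the force and the opening at its end, in the units of the state.
- get_obs(): the state, without advancing time (a new reading comes with each control period).
- snapshot(name): name is "scene" or "top" or "wrist"; returns a dict with "image" (480x640x3 uint8, red, green, blue), "fov_y" (degrees; the focal length in pixels is half the picture's height over the tangent of half this angle, whatever the lens; pixels are square), "cx", "cy" (the principal point, pixels), "rvec" (rotation vector, rad) and "tvec" (3), from world to camera coordinates, as OpenCV has them; the wrist camera has in their place "mount" (4x4, takes a point from camera to tool coordinates, whose origin is the TCP and whose axes are the flange's). Camera axes: x right, y down, z forward; pixel columns grow to the right and rows downward; lengths in m; the calibration is good to about 2 mm. A picture is of the moment at which its call begins: read the wrist's pose just before it. There is no depth.
- close_job(): hands the job in, once; it reports no verdict.
The state is a dict: "clock": time; "joint_pos": joint angles; "qvel": joint speeds; "tau": joint torques, N m; "tool_pos": TCP position; "orientation": TCP orientation; "force": force on the tool from outside, world axes, zero at the start; "moment": the same for the moment, N m; "opening": finger opening in m.
Only numpy, scipy, OpenCV 4.12 (cv2) and the standard library are available. Lean on these libraries where they do the work, as an engineer would, in place of code of your own. Each camera call takes 0.05 s, during which the arm holds its last target.

TASK

The second weighing bottle sits in the small well of the grey bottle rack, hemmed in by the three tall reagent bottles. Stand all three on the blue board first, then seat that weighing bottle in the empty well of the aluminium carrier beside its twin, and then return each reagent bottle to the same rack well it came from. Put everything down gently, upright and fully seated, and leave the twin and the other things on the bench alone.

Things in the scene. Friction and masses are not known exactly. Their poses are not given: they have to be found in the camera images.
- bottle_rack: grey plastic block, fixed, 186 x 260 mm with low bar grips, top at z 22 mm. Origin: underside, below the centre of the small well; x away from the robot at yaw 0, y along the 260 mm; block spans x -129 to 57, y -130 to 130 mm. Round wells, floor at z 12 mm: small, 48 mm wide, at (0, 0); big, 90 mm wide, at (-74, 0), (0, 74), (0, -74) mm, each with one reagent bottle, their places varying
- amber_bottle: brown glass reagent bottle with small blue cap, 215 mm tall, body 74 mm wide, 0.42 kg or so; grip it from above by the cap, 34 mm wide, from 191 to 213 mm (keep the fingertips at or above 190 mm: below it the shoulder flares and they slide off). So held, it swings a little before it hangs still. Origin: centre of its underside, z up
- pink_bottle: clear glass bottle with pink contents and orange screw cap, 162 mm tall, body 68 mm wide, 0.28 kg or so; the cap, 52 mm wide, spans 130 to 162 mm and can be gripped from above (so held, it swings a little before it hangs still). Origin: centre of its underside, z up
- clear_bottle: clear glass bottle with colourless contents and orange screw cap, 168 mm tall, body 74 mm wide, 0.28 kg or so; the cap, 52 mm wide, spans 135 to 168 mm and can be gripped from above (so held, it swings a little before it hangs still). Origin: centre of its underside, z up
- weighing_bottle: low glass weighing bottle with a closed glass lid (fixed), 58 mm tall, 0.045 kg or so, in the small well of the rack at the start: body 36 mm wide up to 34 mm, then the lid's rim 42 mm wide, the best height to grip, narrowing above to a knob. Origin: centre of its underside, z up
- twin_bottle: identical weighing bottle, already standing in the carrier's well at y = +39 mm; leave it there. Origin: centre of its underside
- carrier: aluminium block on the bench, fixed, 76 x 156 mm, top face at z = 22 mm. Origin: centre of its underside, z up, y along its 156 mm length. Two round wells 48 mm wide, 10 mm deep, floor at z = 12 mm, 2 mm chamfer, at (0, +39) mm (holds the twin) and (0, -39) mm (empty: the target)
- blue_board: plain blue board on the bench, fixed, 220 mm along its x, 190 mm along its y, flat top at z = 16 mm: the side area where the three reagent bottles wait, each with its centre well inside the edges (at least 25 mm). Origin: centre of its underside, z up
- tip_box: blue box of pipette tips, 92 x 122 x 84 mm, loose, behind the work; a bystander. Origin: centre of its underside
- dropper_bottle: white plastic dropper bottle, 47 mm wide, 137 mm tall, loose, behind the work; a bystander. Origin: centre of its underside
Not all that is in view belongs to the job. Leave any red look-alike of the clear_bottle alone.

How it is judged (in metres and radians):
On the way, in this order (a step that is already met when the one before it is completed fails the run):
1. all three reagent bottles stand released on the blue board while the weighing bottle is still in the rack (x of amber_bottle in the frame of blue_board between -0.085 and 0.085 m and y of amber_bottle in the frame of blue_board between -0.07 and 0.07 m and z of amber_bottle in the frame of blue_board between 0.011 and 0.021 m and angle between each of amber_bottle, pink_bottle, clear_bottle's own z axis and vertical below 0.08 rad and linear speed of each of amber_bottle, pink_bottle, clear_bottle below 0.02 m/s and contact force between each of amber_bottle, pink_bottle, clear_bottle and the fingers below 0.1 N and x of pink_bottle in the frame of blue_board between -0.085 and 0.085 m and y of pink_bottle in the frame of blue_board between -0.07 and 0.07 m and z of pink_bottle in the frame of blue_board between 0.011 and 0.021 m and x of clear_bottle in the frame of blue_board between -0.085 and 0.085 m and y of clear_bottle in the frame of blue_board between -0.07 and 0.07 m and z of clear_bottle in the frame of blue_board between 0.011 and 0.021 m and distance of weighing_bottle from where it was at the start of the episode below 0.012 m), for 0.2 s.
2. the weighing bottle is seated in the empty well of the carrier, released, while the three reagent bottles still stand on the blue board (x of weighing_bottle in the frame of carrier between -0.008 and 0.008 m and y of weighing_bottle in the frame of carrier between -0.047 and -0.031 m and z of weighing_bottle in the frame of carrier between 0.008 and 0.016 m and angle between each of weighing_bottle, amber_bottle, pink_bottle, clear_bottle's own z axis and vertical below 0.08 rad and linear speed of each of weighing_bottle, amber_bottle, pink_bottle, clear_bottle below 0.02 m/s and contact force between each of weighing_bottle, amber_bottle, pink_bottle, clear_bottle and the fingers below 0.1 N and x of amber_bottle in the frame of blue_board between -0.085 and 0.085 m and y of amber_bottle in the frame of blue_board between -0.07 and 0.07 m and z of amber_bottle in the frame of blue_board between 0.011 and 0.021 m and x of pink_bottle in the frame of blue_board between -0.085 and 0.085 m and y of pink_bottle in the frame of blue_board between -0.07 and 0.07 m and z of pink_bottle in the frame of blue_board between 0.011 and 0.021 m and x of clear_bottle in the frame of blue_board between -0.085 and 0.085 m and y of clear_bottle in the frame of blue_board between -0.07 and 0.07 m and z of clear_bottle in the frame of blue_board between 0.011 and 0.021 m), for 0.2 s.
At the end, for the whole second after the job is handed in: Weighing bottle on the floor of the carrier's once empty well (within 8 mm in x and y, 4 mm in height); each reagent bottle on the floor of the rack well it came from (within 15 mm of where it stood, 4 mm in height); all upright, released and at rest (x of weighing_bottle in the frame of carrier between -0.008 and 0.008 m and y of weighing_bottle in the frame of carrier between -0.047 and -0.031 m and z of weighing_bottle in the frame of carrier between 0.008 and 0.016 m and angle between each of weighing_bottle, amber_bottle, pink_bottle, clear_bottle's own z axis and vertical below 0.08 rad and linear speed of each of weighing_bottle, amber_bottle, pink_bottle, clear_bottle below 0.02 m/s and contact force between each of weighing_bottle, amber_bottle, pink_bottle, clear_bottle and the fingers below 0.1 N and distance of each of amber_bottle, pink_bottle, clear_bottle from where it was at the start of the episode below 0.015 m and z of amber_bottle in the frame of bottle_rack between 0.008 and 0.016 m and z of pink_bottle in the frame of bottle_rack between 0.008 and 0.016 m and z of clear_bottle in the frame of bottle_rack between 0.008 and 0.016 m); the robot touches nothing.
It fails at once if a bottle is tipped by more than 35 degrees (angle between any of amber_bottle, pink_bottle, clear_bottle, weighing_bottle's own z axis and vertical above 0.61 rad).
It fails at once if a bottle is banged down (over 80 N) (contact force between any of amber_bottle, pink_bottle, clear_bottle and bottle_rack above 80 N or contact force between any of amber_bottle, pink_bottle, clear_bottle and blue_board above 80 N or contact force between weighing_bottle and carrier above 80 N).
It fails at once if the other weighing bottle, the tip box or the dropper bottle is moved more than 15 mm (distance of any of twin_bottle, tip_box, dropper_bottle from where it was at the start of the episode above 0.015 m).
It also fails if it takes over 149 s, if anything falls off the work surface, if the arm or the gripper's body presses on something with over 40 N, if the wrist force passes 120 N, or if a joint passes its speed limit or range.

## Working session

There is one attempt and no reset: what is moved stays moved. The work goes in short steps, Python scripts to look and compute and a tool call to move; the robot and the scene stay as the last step left them, time stands still between calls to the robot, and variables do not carry over. Pictures are saved under pics/ and viewed, and the job is handed in when it is done.

Besides the shell and the picture viewer there is one more tool, called after ">>>" as name(argument=value, ...), one argument or row to a line, values as JSON. jog_arm: Moves the arm, as the interface text tells. Its arguments: {"type":"object","properties":{"commands":{"type":"array","items":{"type":"array","items":{"type":"number"}}},"fingers":{"type":"number"}},"required":["commands"]}

```bash
mkdir -p pics
python3 - <<'E'
from plant import get_obs, snapshot, hold_point_z
import cv2,numpy as np
print(hold_point_z); o=get_obs(); print({k:np.round(v,4).tolist() for k,v in o.items()})
for n in ["scene","top","wrist"]:
    s=snapshot(n); cv2.imwrite(f"pics/{n}0.png",s["image"][:,:,::-1])
    print(n,{k:(np.round(v,4).tolist()) for k,v in s.items() if k!="image"})
E
```

```text
0.0188
{'clock': 0.0, 'joint_pos': [86.122, 20.5909, 0.6337, -0.0209, -70.1366, -16.5071], 'qvel': [0.0777, -0.0852, -0.0608, -0.0456, -0.1104, -0.0418], 'tau': [0.001, -58.2721, 29.3064, 6.9972, 0.0069, -0.0001], 'tool_pos': [0.235, 0.6323, 0.2256], 'orientation': [179.9045, -0.0078, -20.3922], 'force': [0.1868, -1.1703, 0.9513], 'moment': [-0.0419, 0.0029, -0.0751], 'opening': 0.0877}
scene {'fov_y': 56.9718, 'cx': 315.2321, 'cy': 238.0192, 'rvec': [2.5168, 0.8933, -0.2218], 'tvec': [-0.4481, -0.2722, 1.329]}
top {'fov_y': 52.2567, 'cx': 326.882, 'cy': 243.2242, 'rvec': [1.6029, -2.4613, 0.4208], 'tvec': [0.2477, 0.5057, 0.9513]}
wrist {'fov_y': 63.5175, 'cx': 318.4252, 'cy': 227.0144, 'mount': [[0.0007, -0.9587, -0.2843, 0.0782], [1.0, 0.0007, 0.0001, 0.0001], [0.0001, -0.2843, 0.9587, -0.1583], [0.0, 0.0, 0.0, 1.0]]}
```

View pics/scene0.png

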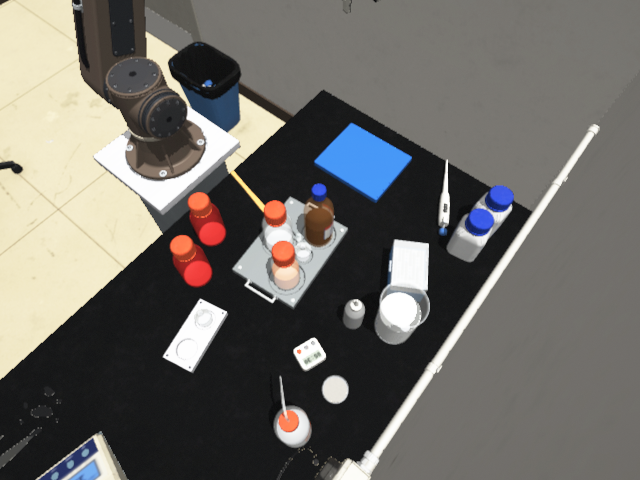

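View pics/top0.png

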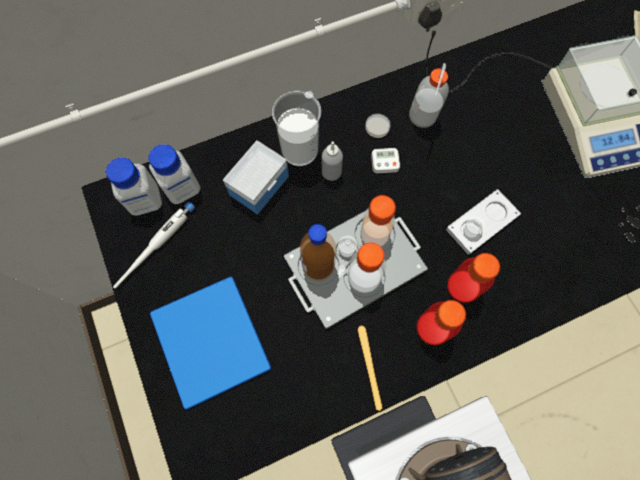

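View pics/wrist0.png

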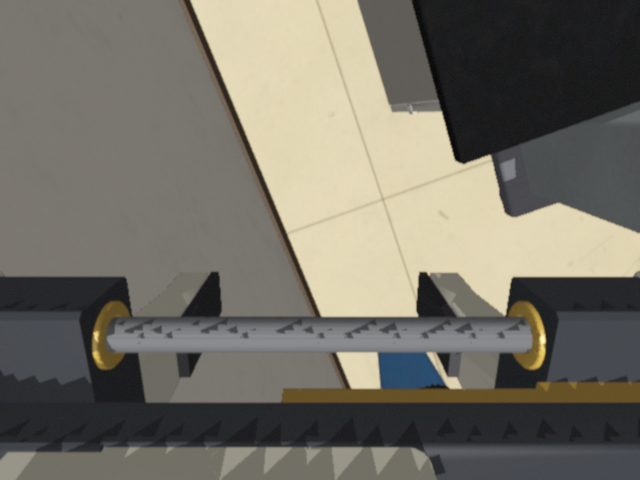

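```bash
cat > h.py <<'E'
from plant import get_obs, snapshot
import cv2,numpy as np
def K(s):
    f=240/np.tan(np.radians(s["fov_y"])/2); return np.array([[f,0,s["cx"]],[0,f,s["cy"]],[0,0,1.]])
def Twc(s,pose=None):
    # camera->world R,t
    if "rvec" in s:
        R=cv2.Rodrigues(np.array(s["rvec"],float))[0]; t=np.array(s["tvec"],float).ravel(); return R.T,-R.T@t
    from scipy.spatial.transform import Rotation as Ro
    M=np.array(s["mount"]); Rt=Ro.from_euler("xyz",pose["orientation"],degrees=True).as_matrix()
    return Rt@M[:3,:3], Rt@M[:3,3]+np.array(pose["tool_pos"])
def ray(s,uv,z,pose=None):
    R,c=Twc(s,pose); uv=np.atleast_2d(uv).astype(float)
    d=np.c_[uv,np.ones(len(uv))]@np.linalg.inv(K(s)).T@R.T
    return c+d*((z-c[2])/d[:,2])[:,None]
def proj(s,P,pose=None):
    R,c=Twc(s,pose); p=(np.atleast_2d(P)-c)@R@K(s).T; return p[:,:2]/p[:,2:]
def masks(im):
    h=cv2.cvtColor(im,cv2.COLOR_RGB2HSV); return h
def blobs(m,amin=60):
    n,l,st,ce=cv2.connectedComponentsWithStats(m.astype(np.uint8)); 
    return [(i,st[i,4],ce[i],st[i,:4],l==i) for i in range(1,n) if st[i,4]>=amin]
E
python3 - <<'E'
from h import *
for n in ["scene","top"]:
    s=snapshot(n); im=s["image"]; h=masks(im); H,S,V=h[...,0],h[...,1],h[...,2]
    print(n,"cam",Twc(s)[1].round(3))
    og=(H>=4)&(H<=14)&(S>200)&(V>150)
    for i,a,c,b,m in blobs(og): print("orange",a,c.round(1),b, ray(s,c,.163)[0].round(4), ray(s,c,.158)[0].round(4))
    bl=(H>=112)&(H<=125)&(S>180)&(V>80)
    for i,a,c,b,m in blobs(bl): print("dkblue",a,c.round(1),b,ray(s,c,.214)[0].round(4))
    bb=(H>=100)&(H<=112)&(S>150)&(V>150)
    for i,a,c,b,m in blobs(bb,2000):
        cn=cv2.findContours(m.astype(np.uint8),0,2)[0][0]
        box=cv2.approxPolyDP(cv2.convexHull(cn),12,True)[:,0]
        w=ray(s,box,.016); print("board",box.tolist(),w.round(4).tolist(),w.mean(0), cv2.minAreaRect((ray(s,cn[:,0],.016)[:,:2]*1000).astype(np.float32)))
    for c,x0,y0,x1,y1 in ([("rk",230,170,360,310),("car",150,280,250,390)] if n=="scene" else [("rk",270,180,440,340),("car",430,170,540,270)]):
        k=im[y0:y1,x0:x1]; k=cv2.resize(k,None,fx=4,fy=4,interpolation=2); cv2.imwrite(f"pics/{n}_{c}.png",k[:,:,::-1])
E
```

```text
scene cam [ 0.893 -0.391  1.045]
dkblue 201 [318.9 191.5] [311 184  16  17] [0.5454 0.0517 0.214 ]
dkblue 520 [498.9 198.1] [485 186  28  25] [0.8691 0.2921 0.214 ]
dkblue 520 [479.2 221.6] [466 209  27  27] [0.865  0.2102 0.214 ]
board [[350, 123], [411, 157], [377, 199], [314, 161]] [[0.3786, 0.4135, 0.016], [0.5957, 0.4214, 0.016], [0.6031, 0.2392, 0.016], [0.3849, 0.2312, 0.016]] [0.49057321 0.32632167 0.016     ] ((490.9943542480469, 326.24566650390625), (220.77734375, 190.9723358154297), 1.368881106376648)
top cam [0.256 0.167 1.062]
orange 75 [434.9  74.8] [431  68   9  14] [ 0.8022 -0.3452  0.163 ] [ 0.8052 -0.348   0.158 ]
orange 391 [382.2 206.9] [370 195  25  24] [ 0.5636 -0.0987  0.163 ] [ 0.5653 -0.1002  0.158 ]
orange 445 [370.8 255.5] [358 243  26  25] [ 0.4809 -0.0338  0.163 ] [ 0.4821 -0.0349  0.158 ]
orange 505 [486.1 265.4] [473 253  27  26] [ 0.3735 -0.2279  0.163 ] [ 0.3741 -0.2301  0.158 ]
orange 558 [451.4 313.2] [438 300  28  27] [ 0.3189 -0.1222  0.163 ] [ 0.3193 -0.1238  0.158 ]
dkblue 631 [163.6 158.9] [149 145  31  30] [0.8086 0.2614 0.214 ]
dkblue 646 [122.  172.6] [107 158  32  30] [0.8122 0.3437 0.214 ]
dkblue 276 [317.1 233. ] [308 224  19  20] [0.5475 0.0497 0.214 ]
board [[231, 277], [269, 368], [185, 408], [150, 313]] [[0.5972, 0.2376, 0.016], [0.3817, 0.2333, 0.016], [0.3773, 0.4176, 0.016], [0.5922, 0.4244, 0.016]] [0.48709091 0.32821979 0.016     ] ((487.7503662109375, 327.78662109375), (219.5446319580078, 189.8792724609375), 1.4267442226409912)
```

View pics/top_rk.png

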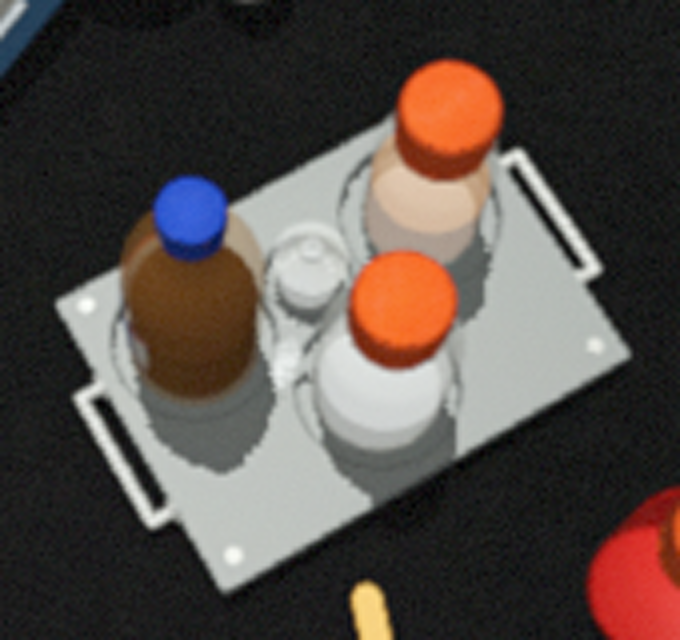

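View pics/top_car.png

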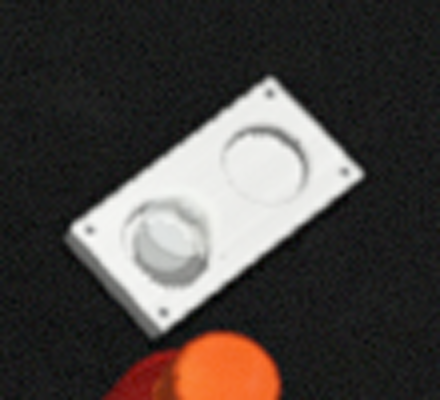

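View pics/scene_rk.png

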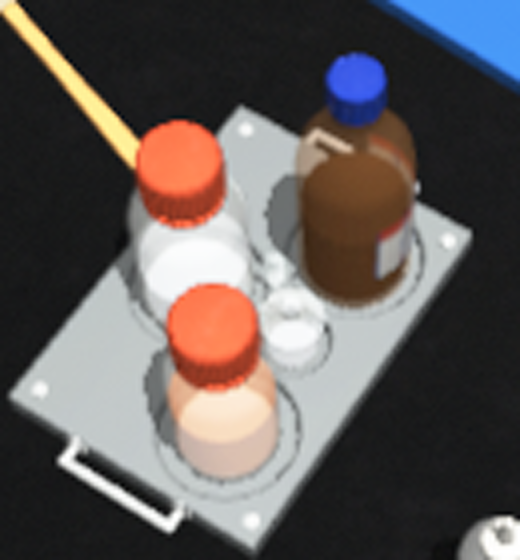

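Run:
```python
from h import *
S_={n:snapshot(n) for n in ["scene","top"]}
s=S_["scene"]; h=masks(s["image"]); og=(h[...,0]<=14)&(h[...,1]>190)&(h[...,2]>110)
for i,a,c,b,m in blobs(og,150): print("orange",a,c.round(1),b, ray(s,c,.163)[0].round(4), ray(s,c,.158)[0].round(4))
rk={"scene":[[290,196.75],[347.5,228.75],[293,307.5],[232.5,269.25]],"top":[[326.75,328],[284.25,255.5],[427.5,268.25]]}
for n in rk: print(n,ray(S_[n],rk[n],.022).round(4).tolist())
# carrier
for n,(x0,y0,x1,y1) in {"scene":(150,280,250,390),"top":(430,170,540,256)}.items():
    im=S_[n]["image"]; g=cv2.cvtColor(im,cv2.COLOR_RGB2GRAY); hh=masks(im)
    m=np.zeros_like(g); m[y0:y1,x0:x1]=((g>170)&(hh[...,1]<60))[y0:y1,x0:x1]
    cs=max(cv2.findContours(m,0,1)[0],key=cv2.contourArea)[:,0]
    w=ray(S_[n],cs,.022)[:,:2]*1000; print(n,"carrier",cv2.minAreaRect(w.astype(np.float32)))
# red lookalikes top
```

```text
orange 874 [208.3 223.7] [189 197  37  49] [ 0.3826 -0.1508  0.163 ] [ 0.3797 -0.1495  0.158 ]
orange 853 [193.7 265.4] [171 240  41  47] [ 0.4333 -0.245   0.163 ] [ 0.4307 -0.2442  0.158 ]
scene [[0.4143, 0.0902, 0.022], [0.5984, 0.1095, 0.022], [0.6279, -0.1479, 0.022], [0.4438, -0.1673, 0.022]]
top [[0.4081, 0.0903, 0.022], [0.5939, 0.1115, 0.022], [0.4387, -0.1674, 0.022]]
scene carrier ((490.8919982910156, -341.2196044921875), (77.97061157226562, 157.35340881347656), 13.157971382141113)
top carrier ((488.7669982910156, -339.54046630859375), (77.25191497802734, 157.57252502441406), 13.159015655517578)
```

>>> jog_arm(
  commands=[
    [17,-31,5,1.1],
    [17,-31,5,1.1],
    [17,-31,5,1.1],
    [17,-31,5,1.1],
    [17,-31,5,1.1],
    [17,-31,5,1.1],
    [17,-31,5,1.1],
    [17,-31,5,1.1],
    [17,-31,5,1.1],
    [17,-31,5,1.1],
  ],
  fingers=87.6,
)

```text
clock: 1.18
tool_pos: [0.4056, 0.3211, 0.2771]
orientation: [-180.0, -0.0, -9.3]
force: [0.3, 0.5, -0.4]
opening: 0.0875
```

>>> jog_arm(
  commands=[
    [17,-31,5,1.1],
    [17,-31,5,1.1],
    [17,-31,5,1.1],
    [17,-31,5,1.1],
    [17,-31,5,1.1],
    [17,-31,5,1.1],
    [17,-31,5,1.1],
    [17,-31,5,1.1],
    [5.5,-23.6,0,0.6],
    [0,0,0,0],
  ],
)

```text
clock: 2.02
tool_pos: [0.5475, 0.0476, 0.3166]
orientation: [180.0, 0.0, -0.1]
force: [-0.3, -0.3, -0.1]
opening: 0.0877
```

Run:
```python
from h import *
o=get_obs(); s=snapshot("wrist"); cv2.imwrite("pics/w1.png",s["image"][:,:,::-1]); print(o["tool_pos"],o["orientation"])
print(proj(s,[[.5465,.0507,.225],[.481,-.034,.18],[.5645,-.1,.174],[.5545,-.0245,.07]],o).round(0).tolist())
```

```text
[0.54751172 0.04755915 0.31663176] [ 1.79957633e+02  1.72218641e-03 -1.42953532e-01]
[[313.0, 234.0], [415.0, 292.0], [505.0, 193.0], [386.0, 182.0]]
```

View pics/w1.png

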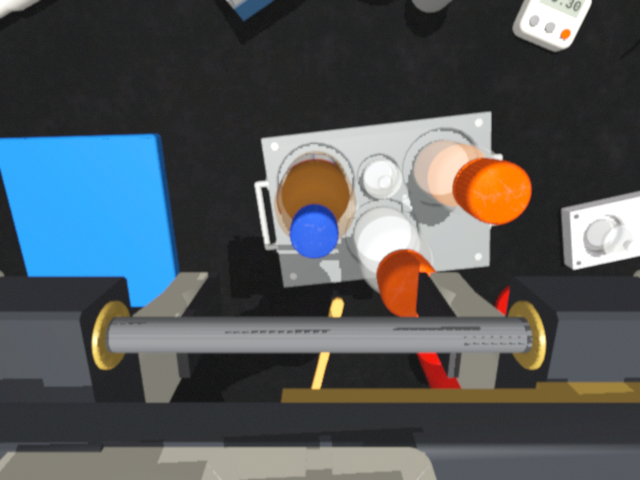

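Run:
```python
from h import *
o=get_obs(); s=snapshot("wrist"); im=s["image"]; h=masks(im); H,S,V=[h[...,i] for i in range(3)]
print("cam",Twc(s,o)[1])
for nm,m,z in [("amber",(H>=112)&(H<=125)&(S>180)&(V>80),(.214,.225)),("or",(H<=14)&(S>200)&(V>120),(.158,.174))]:
    for i,a,c,b,mm in blobs(m,500):
        (u,v),r=cv2.minEnclosingCircle(np.argwhere(mm)[:,::-1].astype(np.float32))
        print(nm,a,c.round(1),(round(u,1),round(v,1),round(r,1)),b,[ray(s,c,q,o)[0].round(4).tolist() for q in z])
# rack corners
co=[[262,138],[491,113],[490,266],[283,287]]
print(ray(s,co,.022,o).round(4).tolist())
print("weigh knob/rim",ray(s,[[380,178]],.05,o).round(4),)
k=cv2.resize(im[100:300,240:560],None,fx=2.5,fy=2.5,interpolation=2); cv2.imwrite("pics/w1c.png",k[:,:,::-1])
```

```text
cam [0.62518152 0.04829712 0.47469666]
amber 1210 [316.7 232.2] (315.8, 230.3, 25.8) [293 205  47  52] [[0.544, 0.0497, 0.214], [0.5475, 0.0496, 0.225]]
or 2003 [488.2 186.4] (494.0, 189.0, 39.2) [455 158  79  66] [[0.5658, -0.0919, 0.158], [0.5688, -0.0849, 0.174]]
or 2329 [402.6 280. ] (407.6, 282.8, 33.3) [379 250  57  66] [[0.482, -0.0261, 0.158], [0.4892, -0.0224, 0.174]]
or 689 [436.8 372. ] (439.5, 370.5, 25.5) [420 354  40  35] [[0.3859, -0.0647, 0.158], [0.398, -0.059, 0.174]]
[[0.5969, 0.1126, 0.022], [0.6236, -0.1451, 0.022], [0.4393, -0.1667, 0.022], [0.4111, 0.094, 0.022]]
weigh knob/rim [[ 0.5553 -0.0194  0.05  ]]
```

View pics/w1c.png

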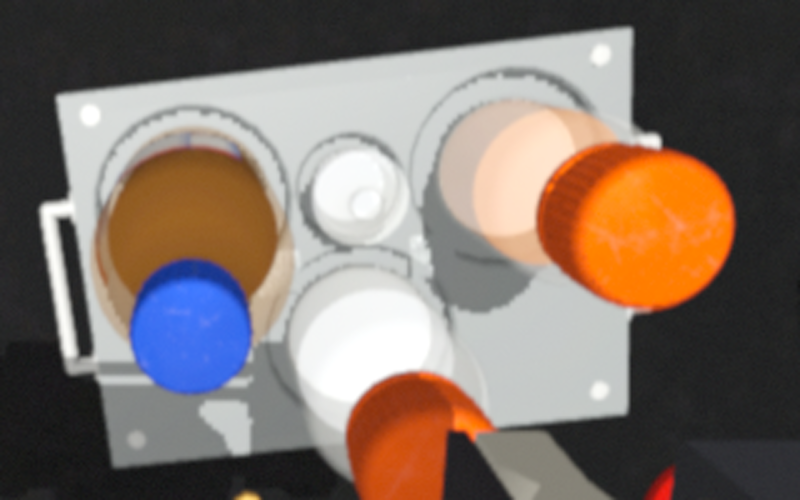

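>>> jog_arm(
  commands=[
    [-1,2.5,-15,0],
    [0,0,-15,0],
    [0,0,-15,0],
    [0,0,-15,0],
    [0,0,-15,0],
    [0,0,-15,0],
    [0,0,-8,0],
    [0,0,-8,0],
    [0,0,-5,0],
    [0,0,0,0],
  ],
)

```text
clock: 2.95
tool_pos: [0.5452, 0.0539, 0.2048]
orientation: [180.0, 0.1, 0.0]
force: [-0.1, -0.8, -0.4]
opening: 0.0873
```

Run:
```python
from h import *
o=get_obs(); s=snapshot("wrist"); cv2.imwrite("pics/w2.png",s["image"][:,:,::-1]); print(o["tool_pos"],o["orientation"],o["force"])
```

```text
[0.54523371 0.05388479 0.20483142] [1.79980817e+02 6.10360116e-02 3.92751621e-02] [-0.06650799 -0.84394539 -0.37578862]
```

View pics/w2.png

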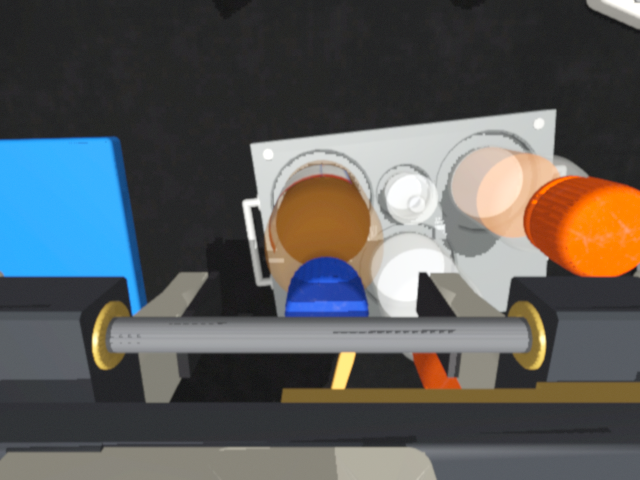

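>>> jog_arm(
  commands=[
    [1,-4,0,0],
    [0,0,0,0],
    [0,0,0,0],
    [0,0,0,0],
    [0,0,0,0],
    [0,0,0,0],
    [0,0,0,0],
    [0,0,0,0],
    [0,0,0,0],
    [0,0,0,0],
  ],
  fingers=20,
)

```text
clock: 3.83
tool_pos: [0.5467, 0.0497, 0.2056]
orientation: [-180.0, -0.0, 0.0]
force: [-0.4, 0.2, 0.7]
opening: 0.0326
```

>>> jog_arm(
  commands=[
    [0,0,2,0],
    [0,0,4,0],
    [0,0,6,0],
    [0,0,6,0],
    [0,0,6,0],
    [0,0,6,0],
    [0,0,6,0],
    [0,0,4,0],
    [0,0,2,0],
    [0,0,0,0],
  ],
  fingers=20,
)

```text
clock: 4.67
tool_pos: [0.5468, 0.0497, 0.2482]
orientation: [-180.0, -0.0, 0.0]
force: [0.9, 0.6, -3.8]
opening: 0.0324
```

Run:
```python
from h import *
o=get_obs(); print(o["tool_pos"],o["force"],o["opening"],o["joint_pos"])
for n in ["scene","wrist"]:
    s=snapshot(n); im=s["image"]
    if n=="scene": im=cv2.resize(im[60:360,120:460],None,fx=2,fy=2)
    cv2.imwrite(f"pics/{n}3.png",im[:,:,::-1])
```

```text
[0.54684333 0.04967659 0.24818147] [ 0.87125817  0.64440666 -3.75169965] 0.03235029680745331 [ 2.56372412e+01  7.85914034e+00 -1.34584659e+01  2.88145042e-03
 -6.86284966e+01  6.43757953e+01]
```

View pics/scene3.png

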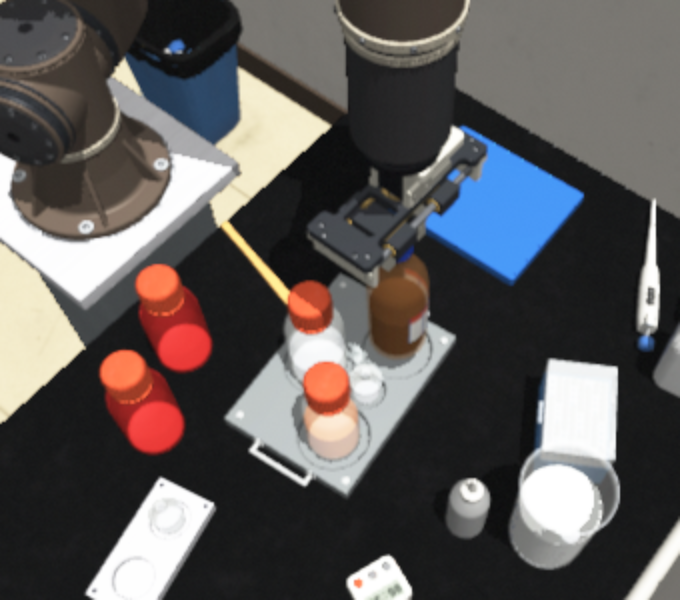

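>>> jog_arm(
  commands=[
    [-1.6,4,0,0],
    [-3.3,8,0,0],
    [-5,12,0,0],
    [-6.6,16,0,0],
    [-8.3,20,0,0],
    [-9.9,24.5,0,0],
    [-9.9,24.5,0,0],
    [-9.9,24.5,0,0],
    [-9.9,24.5,0,0],
    [-9.9,24.5,0,0],
  ],
)

```text
clock: 5.6
tool_pos: [0.4712, 0.2336, 0.2475]
orientation: [-180.0, 0.0, 0.0]
force: [0.9, -0.8, -2.2]
opening: 0.0324
```

>>> jog_arm(
  commands=[
    [-9.9,24.5,0,0],
    [-9.9,24.5,0,0],
    [-9.9,24.5,0,0],
    [-8.3,20,0,0],
    [-6.6,16,0,0],
    [-5,12,0,0],
    [-3.3,8,0,0],
    [-1.6,4,0,0],
    [0,0,0,0],
    [0,0,0,0],
  ],
)

```text
clock: 6.43
tool_pos: [0.4179, 0.3652, 0.2475]
orientation: [180.0, 0.0, 0.0]
force: [-0.3, -0.4, -3.1]
opening: 0.0321
```

Run:
```python
from h import *
o=get_obs(); print(o["tool_pos"],o["force"],o["opening"],o["joint_pos"])
for n in ["scene","top"]:
    s=snapshot(n); im=s["image"]
    im=im[60:360,120:460] if n=="scene" else im[180:480,60:400]
    im=cv2.resize(im,None,fx=2,fy=2)
    cv2.imwrite(f"pics/{n}4.png",im[:,:,::-1])
```

```text
[0.41791816 0.36518771 0.24749559] [-0.27044501 -0.35604168 -3.11953876] 0.03211758991004182 [ 6.13699176e+01  8.50103005e+00 -1.27817818e+01  6.38274702e-03
 -6.87383671e+01  2.86373027e+01]
```

View pics/scene4.png

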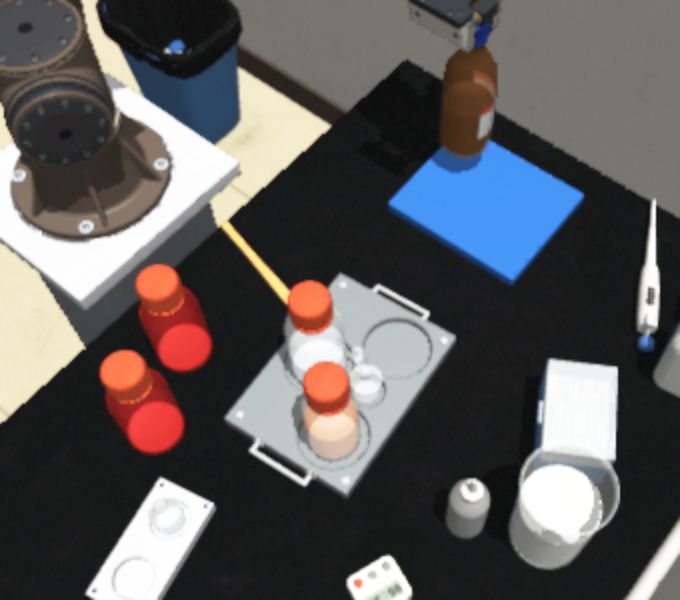

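View pics/top4.png

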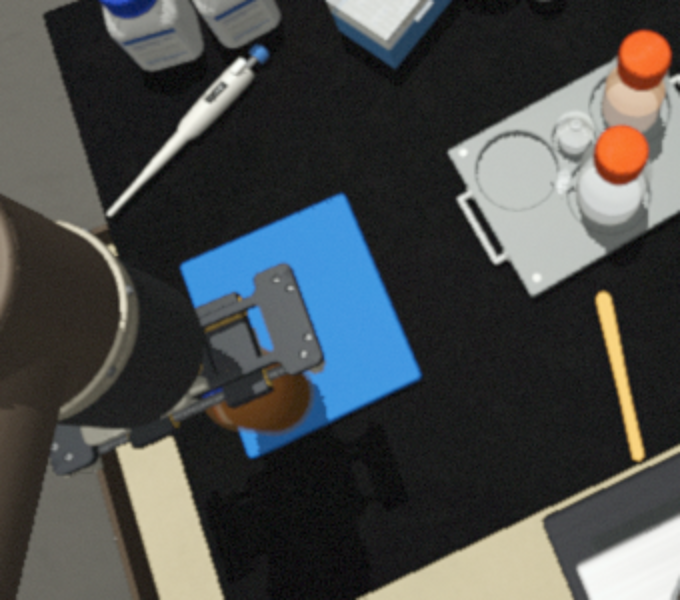

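>>> jog_arm(
  commands=[
    [0,0,-3,0],
    [0,0,-5,0],
    [0,0,-5,0],
    [0,0,-5,0],
    [0,0,-5,0],
    [0,0,-4,0],
    [0,0,-3,0],
    [0,0,-2,0],
    [0,0,-2,0],
    [0,0,-1,0],
  ],
)

```text
clock: 7.37
tool_pos: [0.4178, 0.3656, 0.2123]
orientation: [180.0, 0.0, 0.0]
force: [-0.2, 0.2, -3.4]
opening: 0.0324
```

>>> jog_arm(
  commands=[
    [0,0,0,0],
    [0,0,-1,0],
    [0,0,0,0],
    [0,0,-1,0],
    [0,0,0,0],
    [0,0,-0.5,0],
    [0,0,0,0],
    [0,0,0,0],
    [0,0,0,0],
    [0,0,0,0],
  ],
)

```text
clock: 8.2
tool_pos: [0.4178, 0.3656, 0.2101]
orientation: [-180.0, -0.0, 0.0]
force: [0.3, 0.1, -3.3]
opening: 0.0325
```

>>> jog_arm(
  commands=[
    [0,0,-0.5,0],
    [0,0,0,0],
    [0,0,-0.5,0],
    [0,0,0,0],
    [0,0,-0.5,0],
    [0,0,0,0],
    [0,0,0,0],
    [0,0,0,0],
    [0,0,0,0],
    [0,0,0,0],
  ],
)

```text
clock: 9.03
tool_pos: [0.4183, 0.366, 0.2095]
orientation: [-179.9, -0.1, 0.0]
force: [0.3, -0.2, 4.8]
opening: 0.0327
```

>>> jog_arm(
  commands=[
    [0,0,0,0],
    [0,0,0,0],
    [0,0,0,0],
    [0,0,1,0],
    [0,0,5,0],
    [0,0,9,0],
    [0,0,10,0],
    [0,0,10,0],
    [0,-10,10,0],
    [0,-20,8,0],
  ],
  fingers=87.6,
)

```text
clock: 9.87
tool_pos: [0.4182, 0.3365, 0.2631]
orientation: [-179.9, -0.1, 0.1]
force: [0.5, -0.4, -0.0]
opening: 0.0867
```

>>> jog_arm(
  commands=[
    [5,-35,0,0],
    [5,-36,0,0],
    [5,-36,0,0],
    [5,-36,0,0],
    [5,-36,0,0],
    [5,-36,0,0],
    [5,-36,0,0],
    [6,-36,0,0],
    [6,-36,0,0],
    [6,-30,0,0],
  ],
)

```text
clock: 10.7
tool_pos: [0.4705, -0.0199, 0.263]
orientation: [-180.0, -0.1, 0.0]
force: [1.1, -0.1, 0.2]
opening: 0.088
```

>>> jog_arm(
  commands=[
    [6,-20,-4,0],
    [4,0,0,0],
    [0,0,0,0],
    [0,0,0,0],
    [0,0,0,0],
    [0,0,0,0],
    [0,0,0,0],
    [0,0,0,0],
    [0,0,0,0],
    [0,0,0,0],
  ],
)

```text
clock: 11.53
tool_pos: [0.4808, -0.0371, 0.2576]
orientation: [-180.0, -0.0, 0.0]
force: [-0.3, -0.7, -0.2]
opening: 0.0873
```

Run:
```python
from h import *
o=get_obs(); print(o["tool_pos"],o["force"],o["opening"])
for n in ["scene","wrist"]:
    s=snapshot(n); im=s["image"]
    im=cv2.resize(im[60:360,120:460],None,fx=2,fy=2) if n=="scene" else im
    cv2.imwrite(f"pics/{n}5.png",im[:,:,::-1])
print(proj(s,[[.481,-.033,.18],[.481,-.033,.147],[.5645,-.0985,.174]],o))
```

```text
[ 0.4808125  -0.03710305  0.25761699] [-0.27085934 -0.68662046 -0.20010699] 0.08734021358823557
[[311.13895479 238.99870701]
 [311.96600184 224.65715324]
 [421.02574169 102.49190494]]
```

View pics/scene5.png

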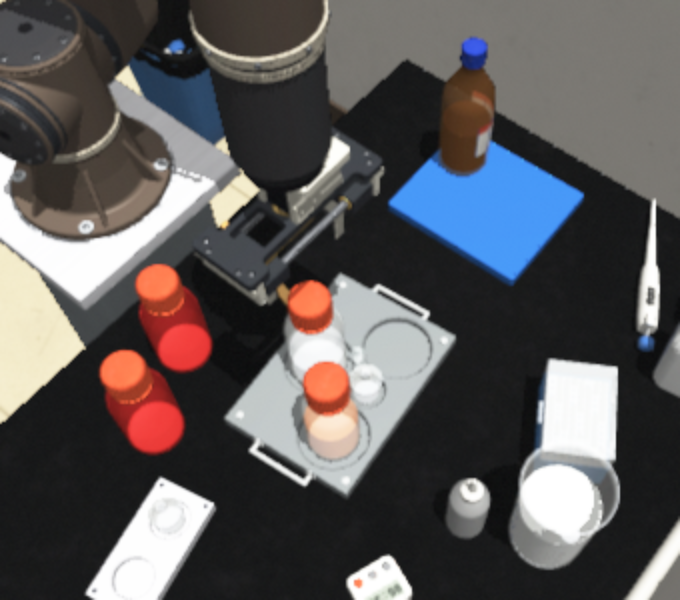

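View pics/wrist5.png

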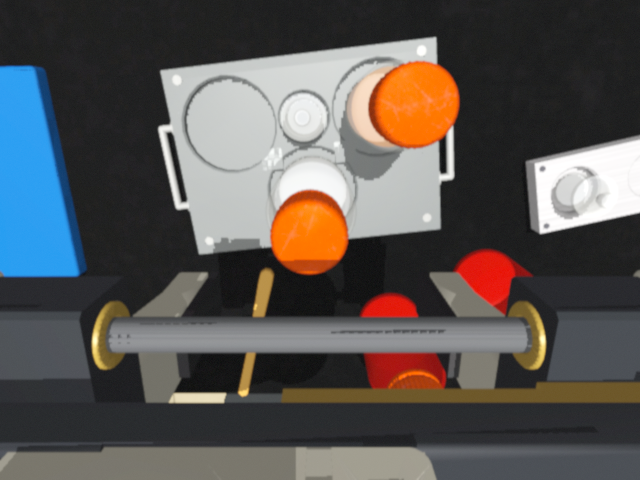

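>>> jog_arm(
  commands=[
    [0,4.5,-15,0],
    [0,0,-16,0],
    [0,0,-16,0],
    [0,0,-16,0],
    [0,0,-14,0],
    [0,0,-12,0],
    [0,0,-8,0],
    [0,0,-6,0],
    [0,0,0,0],
    [0,0,0,0],
  ],
)

```text
clock: 12.47
tool_pos: [0.481, -0.0329, 0.1548]
orientation: [180.0, -0.0, 0.0]
force: [0.4, 0.1, 1.2]
opening: 0.0875
```

>>> jog_arm(
  commands=[
    [0,0,0,0],
    [0,0,0,0],
    [0,0,0,0],
    [0,0,0,0],
    [0,0,0,0],
    [0,0,0,0],
    [0,0,0,0],
    [0,0,0,0],
    [0,0,0,0],
    [0,0,0,0],
  ],
  fingers=40,
)

```text
clock: 13.3
tool_pos: [0.481, -0.0327, 0.1547]
orientation: [-180.0, -0.0, 0.0]
force: [-0.0, 1.1, 2.4]
opening: 0.0497
```

>>> jog_arm(
  commands=[
    [0,0,2,0],
    [0,0,4,0],
    [0,0,6,0],
    [0,0,6,0],
    [0,0,6,0],
    [0,0,6,0],
    [0,0,6,0],
    [0,0,4,0],
    [0,0,2,0],
    [0,0,0,0],
  ],
)

```text
clock: 14.13
tool_pos: [0.4811, -0.0328, 0.1971]
orientation: [-180.0, -0.1, 0.0]
force: [-0.0, -0.4, -3.3]
opening: 0.0495
```

Run:
```python
from h import *
o=get_obs(); print(o["tool_pos"],o["force"],o["opening"])
s=snapshot("scene"); im=cv2.resize(s["image"][60:360,120:460],None,fx=2,fy=2)
cv2.imwrite(f"pics/s6.png",im[:,:,::-1])
```

```text
[ 0.48109378 -0.03284044  0.19714143] [-0.02886443 -0.35734537 -3.26914797] 0.04954491704156309
```

View pics/s6.png

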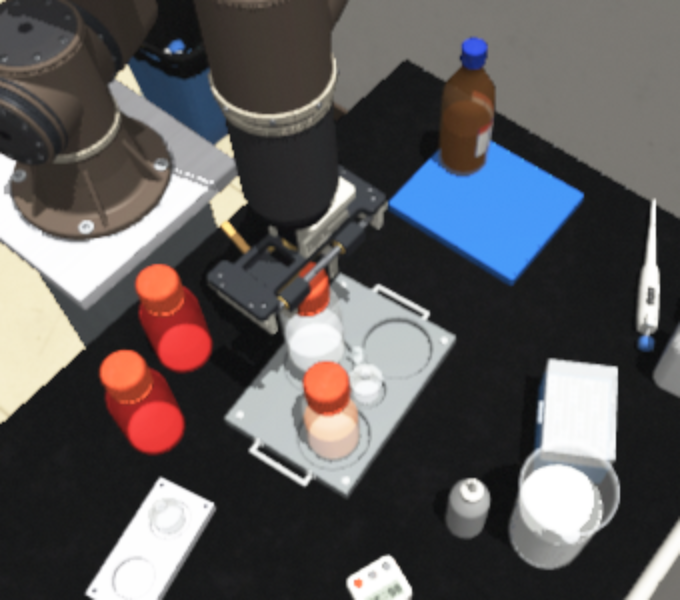

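>>> jog_arm(
  commands=[
    [1,5.2,0,0],
    [2,10.3,0,0],
    [3,15.5,0,0],
    [4,20.7,0,0],
    [5,25.9,0,0],
    [6,31,0,0],
    [6,31,0,0],
    [6,31,0,0],
    [6,31,0,0],
    [6,31,0,0],
  ],
)

```text
clock: 15.02
tool_pos: [0.5256, 0.2022, 0.1962]
orientation: [180.0, 0.0, 0.0]
force: [0.7, -0.5, -2.9]
opening: 0.0494
```

>>> jog_arm(
  commands=[
    [6,31,0,0],
    [6,31,0,0],
    [6,31,0,0],
    [5,25.9,0,0],
    [4,20.7,0,0],
    [3,15.5,0,0],
    [2,10.3,0,0],
    [1,5.2,0,0],
    [0,0,0,0],
    [0,0,0,0],
  ],
)

```text
clock: 15.85
tool_pos: [0.5585, 0.37, 0.1962]
orientation: [180.0, 0.0, 0.0]
force: [0.5, -0.6, -3.2]
opening: 0.0496
```

Run:
```python
from h import *
o=get_obs(); print(o["tool_pos"],o["force"],o["opening"])
s=snapshot("scene"); im=cv2.resize(s["image"][60:360,120:460],None,fx=2,fy=2)
cv2.imwrite(f"pics/s7.png",im[:,:,::-1])
```

```text
[0.55848727 0.36996415 0.19622042] [ 0.52353383 -0.58748383 -3.20831182] 0.04957780653372647
```

View pics/s7.png

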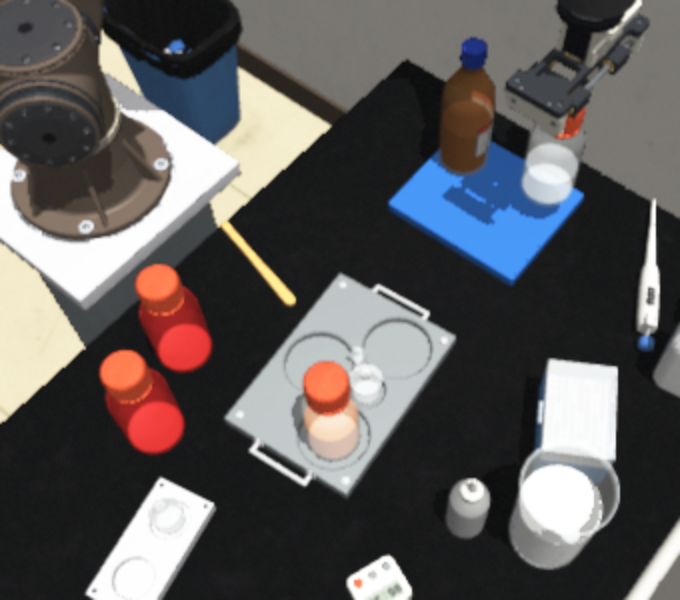

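>>> jog_arm(
  commands=[
    [0,0,-3,0],
    [0,0,-5,0],
    [0,0,-5,0],
    [0,0,-5,0],
    [0,0,-5,0],
    [0,0,-4,0],
    [0,0,-3,0],
    [0,0,-2,0],
    [0,0,-2,0],
    [0,0,-1,0],
  ],
)

```text
clock: 16.73
tool_pos: [0.5588, 0.3703, 0.1613]
orientation: [180.0, 0.0, 0.0]
force: [0.3, -1.0, -3.2]
opening: 0.0495
```

>>> jog_arm(
  commands=[
    [0,0,-1,0],
    [0,0,0,0],
    [0,0,-0.5,0],
    [0,0,0,0],
    [0,0,-0.5,0],
    [0,0,0,0],
    [0,0,-0.5,0],
    [0,0,0,0],
    [0,0,-0.5,0],
    [0,0,0,0],
  ],
)

```text
clock: 17.57
tool_pos: [0.559, 0.3703, 0.1587]
orientation: [-180.0, -0.0, 0.0]
force: [0.5, -0.7, -0.9]
opening: 0.0494
```

>>> jog_arm(
  commands=[
    [0,0,-0.5,0],
    [0,0,0,0],
    [0,0,0,0],
    [0,0,0,0],
    [0,0,2,0],
    [0,0,8,0],
    [0,0,14,0],
    [0,0,18,0],
    [0,0,20,0],
    [0,-15,18,0],
  ],
  fingers=87.6,
)

```text
clock: 18.4
tool_pos: [0.5591, 0.3569, 0.2396]
orientation: [-180.0, -0.1, 0.1]
force: [0.6, -0.1, -0.0]
opening: 0.0875
```

>>> jog_arm(
  commands=[
    [0,-30,10,0],
    [0,-40,0,0],
    [0,-40,0,0],
    [0,-40,0,0],
    [0,-40,0,0],
    [0,-40,0,0],
    [0,-40,0,0],
    [0,-40,0,0],
    [0,-40,0,0],
    [0,-40,0,0],
  ],
)

```text
clock: 19.23
tool_pos: [0.5586, -0.0366, 0.2493]
orientation: [-180.0, -0.1, 0.0]
force: [0.8, 0.0, 0.7]
opening: 0.0876
```

>>> jog_arm(
  commands=[
    [3,-40,0,0],
    [3,-22,0,0],
    [0,0,0,0],
    [0,0,0,0],
    [0,0,0,0],
    [0,0,0,0],
    [0,0,0,0],
    [0,0,0,0],
    [0,0,0,0],
    [0,0,0,0],
  ],
)

```text
clock: 20.07
tool_pos: [0.5649, -0.0962, 0.2481]
orientation: [180.0, -0.0, 0.1]
force: [-0.6, 0.0, 0.7]
opening: 0.0874
```

Run:
```python
from h import *
o=get_obs(); print(o["tool_pos"],o["force"],o["opening"])
for n in ["scene","wrist"]:
    s=snapshot(n); im=s["image"]
    im=cv2.resize(im[60:360,120:460],None,fx=2,fy=2) if n=="scene" else im
    cv2.imwrite(f"pics/{n}8.png",im[:,:,::-1])
h=masks(s["image"]); m=(h[...,0]<=14)&(h[...,1]>200)&(h[...,2]>120)
for i,a,c,b,mm in blobs(m,500): print(a,c.round(1),b,ray(s,c,.158,o).round(4),ray(s,[b[0]+b[2]/2,b[1]+b[3]/2],.158,o).round(4))
```

```text
[ 0.56487835 -0.09616543  0.24810198] [-0.62552595  0.04314289  0.67030427] 0.08737262607597354
4466 [318.1 238.4] [280 195  77  84] [[ 0.5614 -0.0965  0.158 ]] [[ 0.5624 -0.0968  0.158 ]]
1457 [425.7 371.7] [399 354  61  35] [[ 0.4561 -0.1775  0.158 ]] [[ 0.4563 -0.1804  0.158 ]]
1341 [339.  376.3] [310 361  59  28] [[ 0.4519 -0.1125  0.158 ]] [[ 0.4531 -0.1128  0.158 ]]
```

View pics/scene8.png

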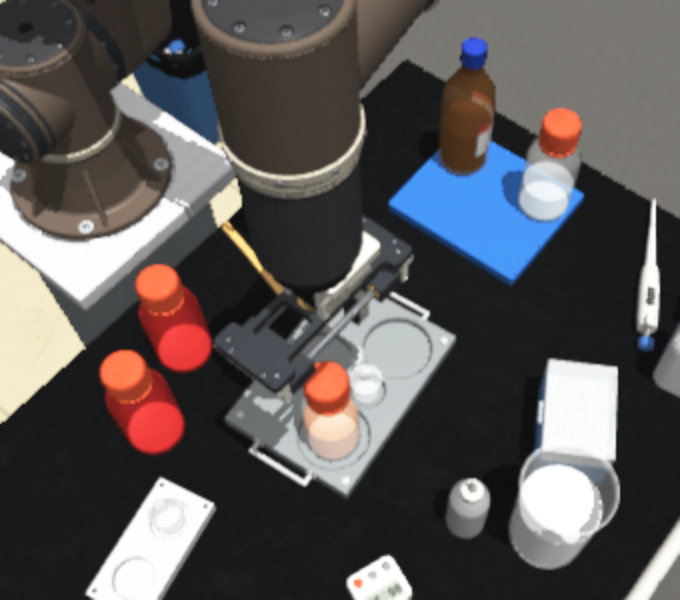

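View pics/wrist8.png

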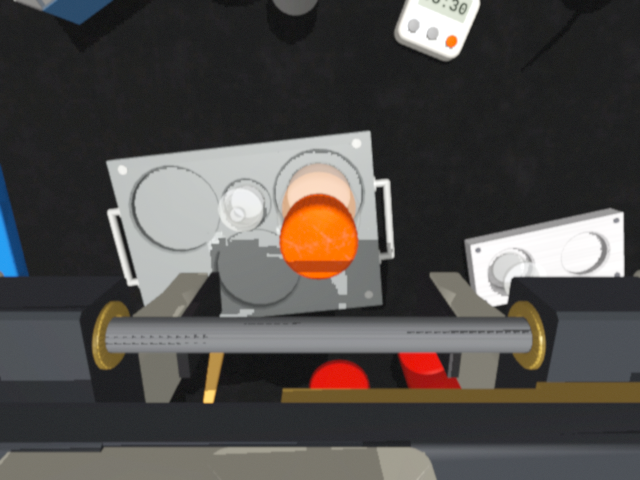

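>>> jog_arm(
  commands=[
    [-1.5,0,-15,0],
    [0,0,-16,0],
    [0,0,-16,0],
    [0,0,-15,0],
    [0,0,-13,0],
    [0,0,-10,0],
    [0,0,-8,0],
    [0,0,-5,0],
    [0,0,0,0],
    [0,0,0,0],
  ],
)

```text
clock: 21.0
tool_pos: [0.5636, -0.0967, 0.1503]
orientation: [180.0, -0.0, 0.0]
force: [0.1, 0.1, 0.5]
opening: 0.0877
```

>>> jog_arm(
  commands=[
    [0,0,0,0],
    [0,0,0,0],
    [0,0,0,0],
    [0,0,0,0],
    [0,0,0,0],
    [0,0,0,0],
    [0,0,0,0],
    [0,0,0,0],
    [0,0,0,0],
    [0,0,0,0],
  ],
  fingers=40,
)

```text
clock: 21.83
tool_pos: [0.5634, -0.0967, 0.1501]
orientation: [-180.0, -0.0, 0.0]
force: [-0.1, 1.5, 1.4]
opening: 0.0501
```

>>> jog_arm(
  commands=[
    [0,0,2,0],
    [0,0,5,0],
    [0,0,8,0],
    [0,0,12,0],
    [0,0,14,0],
    [0,0,14,0],
    [0,0,12,0],
    [0,0,9,0],
    [0,0,6,0],
    [0,0,3,0],
  ],
)

```text
clock: 22.67
tool_pos: [0.5635, -0.0967, 0.2361]
orientation: [-180.0, -0.1, 0.0]
force: [0.5, -0.2, -2.7]
opening: 0.0496
```

Run:
```python
from h import *
o=get_obs(); print(o["tool_pos"],o["force"],o["opening"])
s=snapshot("scene"); im=cv2.resize(s["image"][60:360,120:460],None,fx=2,fy=2)
cv2.imwrite(f"pics/s9.png",im[:,:,::-1])
```

```text
[ 0.5635412  -0.09671848  0.23611991] [ 0.46468417 -0.19514786 -2.68845547] 0.04959498674190341
```

View pics/s9.png

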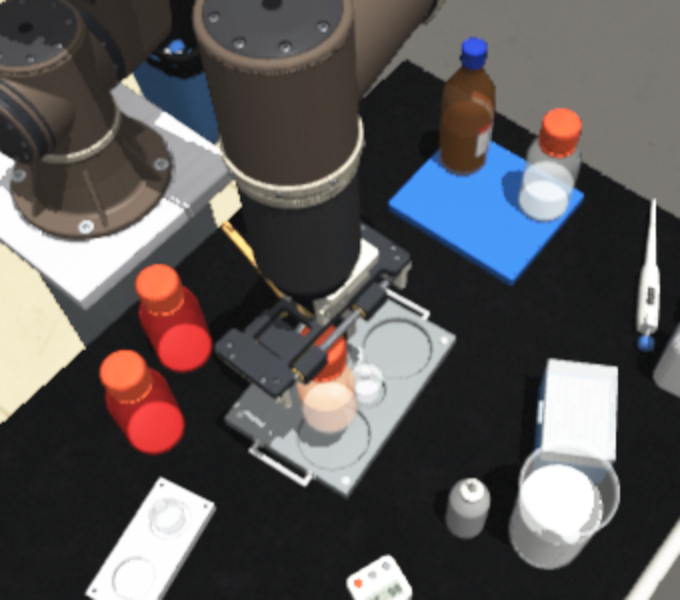

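>>> jog_arm(
  commands=[
    [-1,5,0,0],
    [-2,10,0,0],
    [-3,15,0,0],
    [-4,20,0,0],
    [-5,24.5,0,0],
    [-5.5,29,0,0],
    [-5.5,29,0,0],
    [-5.5,29,0,0],
    [-5.5,29,0,0],
    [-5.5,29,0,0],
  ],
)

```text
clock: 23.55
tool_pos: [0.5196, 0.1247, 0.2344]
orientation: [180.0, 0.1, 0.0]
force: [1.6, -0.5, -3.3]
opening: 0.0497
```

>>> jog_arm(
  commands=[
    [-5.5,29,-3,0],
    [-5.5,29,-5,0],
    [-5.5,29,-6,0],
    [-5,24.5,-6,0],
    [-4,20,-6,0],
    [-3,15,-6,0],
    [-2,10,-5,0],
    [-1,5,-4,0],
    [0,0,-2,0],
    [0,0,0,0],
  ],
)

```text
clock: 24.38
tool_pos: [0.4891, 0.2836, 0.1913]
orientation: [179.9, 0.1, 0.0]
force: [-0.3, 0.5, -2.6]
opening: 0.0499
```

Run:
```python
from h import *
o=get_obs(); print(o["tool_pos"],o["force"],o["opening"])
s=snapshot("scene"); im=cv2.resize(s["image"][60:360,120:460],None,fx=2,fy=2)
cv2.imwrite(f"pics/s10.png",im[:,:,::-1])
```

```text
[0.48905078 0.28359904 0.19134929] [-0.28525256  0.53146473 -2.59613167] 0.049930106200674416
```

View pics/s10.png

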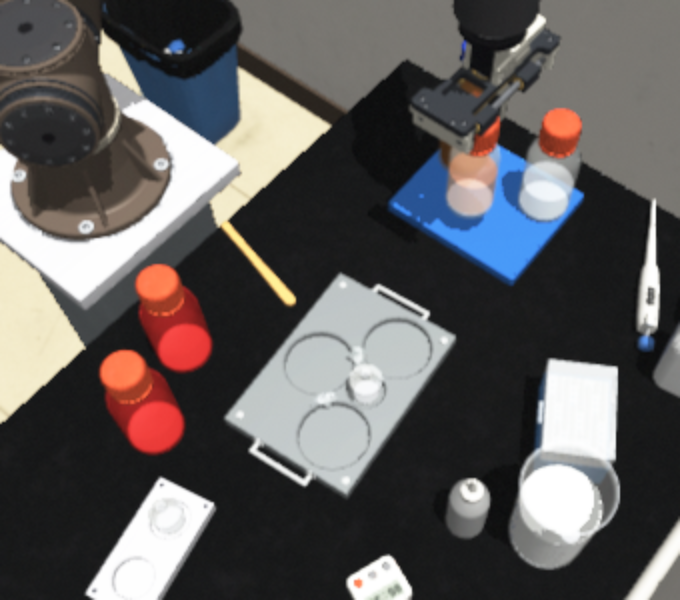

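>>> jog_arm(
  commands=[
    [0,0,-3,0],
    [0,0,-5,0],
    [0,0,-5,0],
    [0,0,-5,0],
    [0,0,-5,0],
    [0,0,-4,0],
    [0,0,-3,0],
    [0,0,-2,0],
    [0,0,-2,0],
    [0,0,0,0],
  ],
)

```text
clock: 25.27
tool_pos: [0.4892, 0.2842, 0.1577]
orientation: [180.0, 0.0, 0.0]
force: [0.6, 0.8, -2.2]
opening: 0.0497
```

>>> jog_arm(
  commands=[
    [0,0,-1,0],
    [0,0,0,0],
    [0,0,-0.5,0],
    [0,0,0,0],
    [0,0,-0.5,0],
    [0,0,0,0],
    [0,0,-0.5,0],
    [0,0,0,0],
    [0,0,-0.5,0],
    [0,0,0,0],
  ],
)

```text
clock: 26.1
tool_pos: [0.4893, 0.2842, 0.155]
orientation: [180.0, 0.0, 0.0]
force: [0.3, 0.6, -2.9]
opening: 0.0495
```

>>> jog_arm(
  commands=[
    [0,0,-0.5,0],
    [0,0,0,0],
    [0,0,-0.5,0],
    [0,0,0,0],
    [0,0,-0.3,0],
    [0,0,0,0],
    [0,0,0,0],
    [0,0,0,0],
    [0,0,0,0],
    [0,0,0,0],
  ],
)

```text
clock: 26.93
tool_pos: [0.4896, 0.2844, 0.1541]
orientation: [-180.0, -0.0, 0.0]
force: [-0.6, 0.1, 3.0]
opening: 0.0495
```

>>> jog_arm(
  commands=[
    [0,0,0,0],
    [0,0,0,0],
    [0,0,0,0],
    [0,0,0,0],
    [0,0,2,0],
    [0,0,8,0],
    [0,0,14,0],
    [0,0,18,0],
    [0,0,20,0],
    [0,0,20,0],
  ],
  fingers=87.6,
)

```text
clock: 27.77
tool_pos: [0.4893, 0.2842, 0.2372]
orientation: [180.0, -0.0, 0.0]
force: [0.3, 0.5, 0.5]
opening: 0.0872
```

>>> jog_arm(
  commands=[
    [0,-10,10,0],
    [2,-25,5,0],
    [7,-32,0,-3],
    [7,-32,0,-7],
    [7,-32,0,-7],
    [7,-32,0,-7],
    [7,-32,0,-7],
    [7,-32,0,-7],
    [7,-32,0,-7],
    [7,-25,0,-7],
  ],
)

```text
clock: 28.6
tool_pos: [0.5469, -0.0023, 0.2512]
orientation: [-180.0, -0.0, -52.4]
force: [0.6, 1.1, 0.4]
opening: 0.0877
```

>>> jog_arm(
  commands=[
    [7,-20,0,-7],
    [7,-10,0,-7],
    [0,0,-10,-7],
    [0,0,-15,-4],
    [0,0,-15,0],
    [0,0,-15,0],
    [0,0,-15,0],
    [0,0,0,0],
    [0,0,0,0],
    [0,0,0,0],
  ],
)

```text
clock: 29.43
tool_pos: [0.5617, -0.0299, 0.1818]
orientation: [-179.9, -0.0, -77.0]
force: [-0.6, 0.5, 0.8]
opening: 0.0878
```

Run:
```python
from h import *
o=get_obs(); print(o["tool_pos"],o["orientation"],o["force"],o["opening"],o["joint_pos"])
for n in ["top","scene","wrist"]:
    s=snapshot(n); im=s["image"]
    im=cv2.resize(im[60:360,120:460],None,fx=2,fy=2) if n=="scene" else im
    cv2.imwrite(f"pics/{n}11.png",im[:,:,::-1])
print(proj(s,[[.5545,-.0235,.05],[.5545,-.0235,.07],[.4987,-.3784,.022]],o))
```

```text
[ 0.56174534 -0.02986539  0.18179501] [-1.79945112e+02 -1.90174250e-02 -7.69748289e+01] [-0.55281104  0.53176329  0.80381004] 0.08783425493300456 [ 1.69079623e+01  1.19440509e+01 -1.74605818e+01  2.60596523e-02
 -6.05418955e+01 -3.89558731e+00]
[[ 327.12443436  226.45649005]
 [ 327.68151023  234.19694853]
 [ 552.23119876 -314.85881929]]
```

View pics/scene11.png

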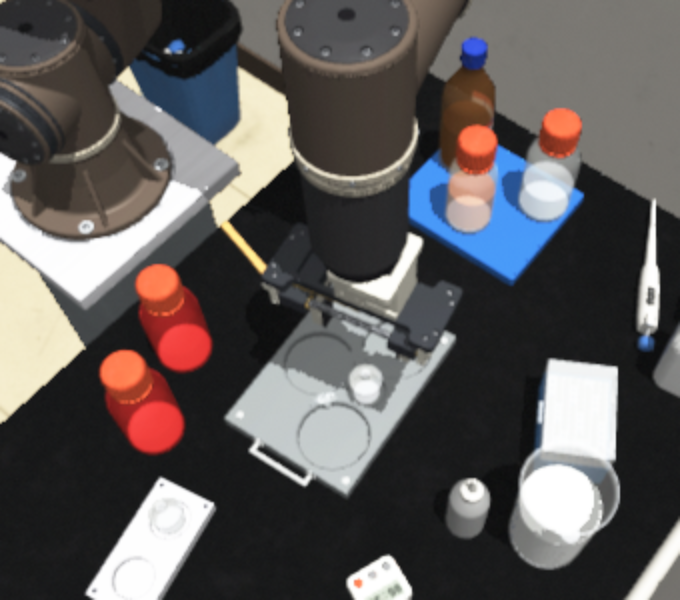

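View pics/wrist11.png

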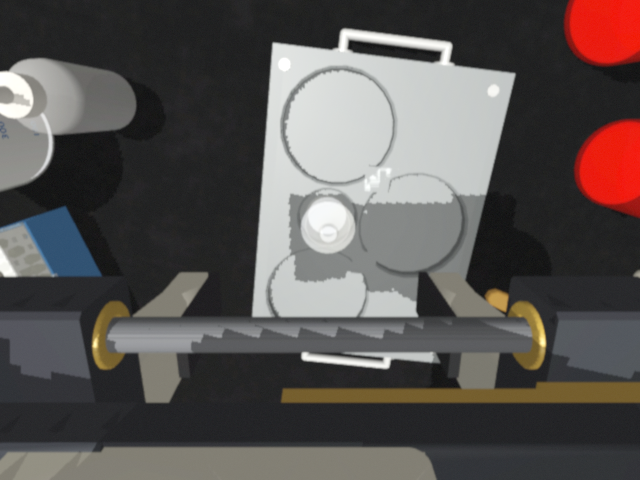

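View pics/top11.png

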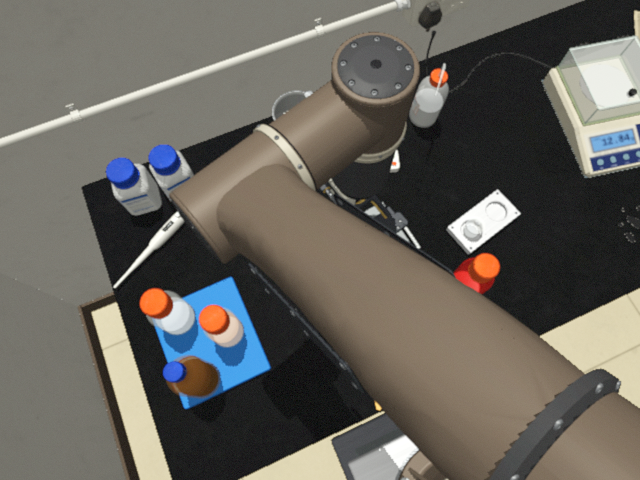

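>>> jog_arm(
  commands=[
    [-7.2,6.4,-10,0],
    [0,0,-18,0],
    [0,0,-18,0],
    [0,0,-18,0],
    [0,0,-18,0],
    [0,0,-16,0],
    [0,0,-12,0],
    [0,0,0,0],
    [0,0,0,0],
    [0,0,0,0],
  ],
)

```text
clock: 30.42
tool_pos: [0.555, -0.0232, 0.0719]
orientation: [-179.9, -0.0, -77.0]
force: [-0.5, 0.5, 0.3]
opening: 0.0876
```

Run:
```python
from h import *
o=get_obs(); print(o["tool_pos"],o["orientation"],o["force"],o["opening"])
for n in ["wrist"]:
    s=snapshot(n); im=s["image"]
    cv2.imwrite(f"pics/{n}12.png",im[:,:,::-1])
print(proj(s,[[.5545,-.0235,.05],[.5545,-.0235,.07]],o))
```

```text
[ 0.55497718 -0.0231515   0.07190453] [-1.79912001e+02 -1.09655990e-02 -7.69649886e+01] [-0.45668129  0.50440857  0.34771448] 0.0876263313922597
[[321.60047251 272.88868522]
 [321.87029608 290.45037801]]
```

View pics/wrist12.png

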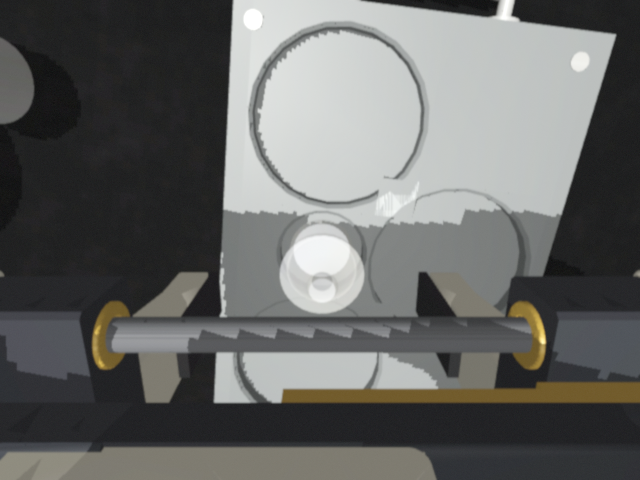

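>>> jog_arm(
  commands=[
    [0,0,-8,0],
    [0,0,-10,0],
    [0,0,-9,0],
    [0,0,-7,0],
    [0,0,-5,0],
    [0,0,-2,0],
    [0,0,0,0],
    [0,0,0,0],
    [0,0,0,0],
    [0,0,0,0],
  ],
)

```text
clock: 31.3
tool_pos: [0.5545, -0.0232, 0.0302]
orientation: [-180.0, 0.0, -77.0]
force: [-0.4, -0.2, 0.1]
opening: 0.0873
```

>>> jog_arm(
  commands=[
    [0,0,0,0],
    [0,0,0,0],
    [0,0,0,0],
    [0,0,0,0],
    [0,0,0,0],
    [0,0,0,0],
    [0,0,0,0],
    [0,0,0,0],
    [0,0,0,0],
    [0,0,0,0],
  ],
  fingers=30,
)

```text
clock: 32.13
tool_pos: [0.5542, -0.0233, 0.0298]
orientation: [-180.0, 0.0, -77.0]
force: [0.1, 0.2, -0.6]
opening: 0.0397
```

>>> jog_arm(
  commands=[
    [0,0,2,0],
    [0,0,5,0],
    [0,0,8,0],
    [0,0,12,0],
    [0,0,15,0],
    [0,0,18,0],
    [0,0,20,0],
    [0,0,20,0],
    [0,0,15,0],
    [0,0,10,0],
  ],
)

```text
clock: 32.97
tool_pos: [0.5549, -0.0232, 0.1575]
orientation: [-179.8, -0.0, -77.0]
force: [0.3, 0.6, 0.8]
opening: 0.0391
```

Run:
```python
from h import *
o=get_obs(); print(o["tool_pos"],o["orientation"],o["force"],o["opening"])
for n in ["scene"]:
    s=snapshot(n); im=cv2.resize(s["image"][60:360,120:460],None,fx=2,fy=2)
    cv2.imwrite(f"pics/{n}13.png",im[:,:,::-1])
```

```text
[ 0.55491367 -0.0231768   0.15754761] [-1.79818992e+02 -4.43987345e-03 -7.69710950e+01] [0.28454081 0.58030078 0.79371331] 0.03908494653955195
```

View pics/scene13.png

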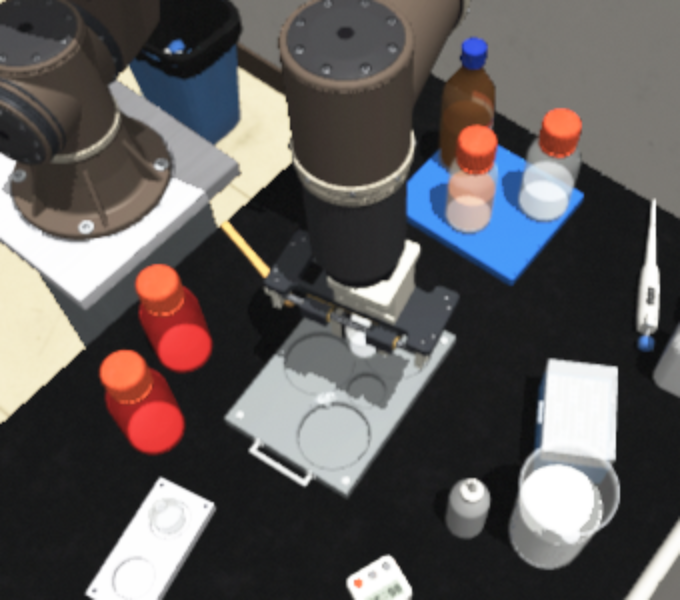

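>>> jog_arm(
  commands=[
    [-2,-10,10,0],
    [-3,-20,10,0],
    [-5,-30,10,0],
    [-5,-34,10,0],
    [-5,-34,0,0],
    [-5,-34,0,0],
    [-5,-34,0,0],
    [-5,-34,0,0],
    [-5,-34,0,0],
    [-5,-34,0,0],
  ],
)

```text
clock: 33.85
tool_pos: [0.5078, -0.3231, 0.1942]
orientation: [179.9, 0.0, -77.0]
force: [0.6, 0.1, -0.4]
opening: 0.0395
```

>>> jog_arm(
  commands=[
    [-5,-30,0,0],
    [-4,-20,0,0],
    [-2,-7.2,-5,0],
    [0,0,-15,0],
    [0,0,-15,0],
    [0,0,-15,0],
    [0,0,-10,0],
    [0,0,0,0],
    [0,0,0,0],
    [0,0,0,0],
  ],
)

```text
clock: 34.68
tool_pos: [0.4986, -0.3786, 0.1355]
orientation: [-180.0, -0.0, -77.0]
force: [0.4, 0.3, 1.1]
opening: 0.0393
```

Run:
```python
from h import *
o=get_obs(); print(o["tool_pos"],o["orientation"],o["force"],o["opening"])
for n in ["scene","top","wrist"]:
    s=snapshot(n); im=s["image"]
    if n!="wrist":
        x,y=(100,220) if n=="scene" else (380,120); im=cv2.resize(im[y:y+200,x:x+200],None,fx=3,fy=3,interpolation=2)
    cv2.imwrite(f"pics/{n}14.png",im[:,:,::-1])
c=np.array([.4898,-.3404]); a=np.radians(13.16); R=np.array([[np.cos(a),-np.sin(a)],[np.sin(a),np.cos(a)]])
P=[np.r_[c+R@[x,y],.022] for x,y in [(-.038,-.078),(.038,-.078),(.038,.078),(-.038,.078),(0,-.039),(0,.039)]]
print(proj(s,P,o).round(1).tolist())
```

```text
[ 0.49857029 -0.37858577  0.1354721 ] [-1.79975489e+02 -3.82233833e-02 -7.69545880e+01] [0.35372437 0.32836266 1.09856602] 0.03932279215331708
[[373.9, 170.0], [265.5, 170.1], [273.1, 361.6], [366.4, 361.6], [319.7, 223.5], [319.7, 318.9]]
```

View pics/wrist14.png

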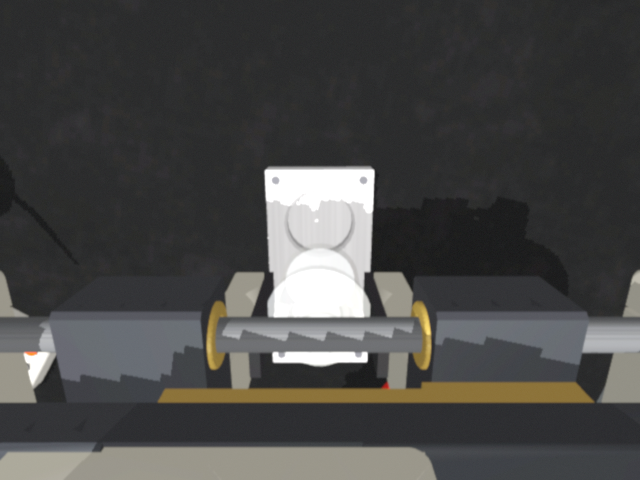

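View pics/scene14.png

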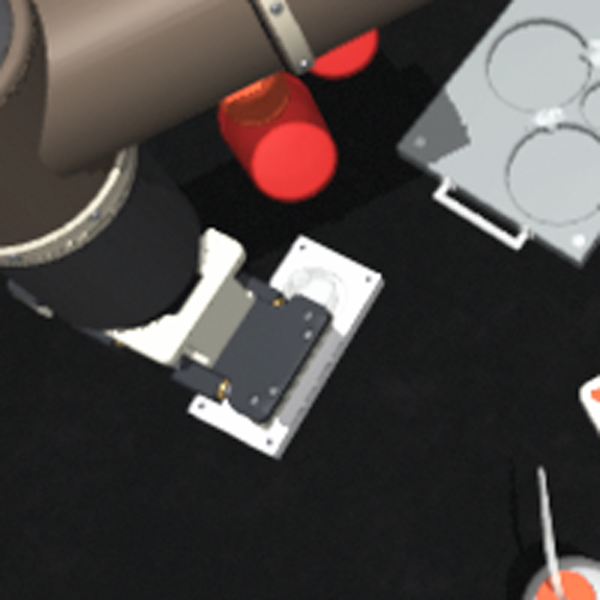

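View pics/top14.png

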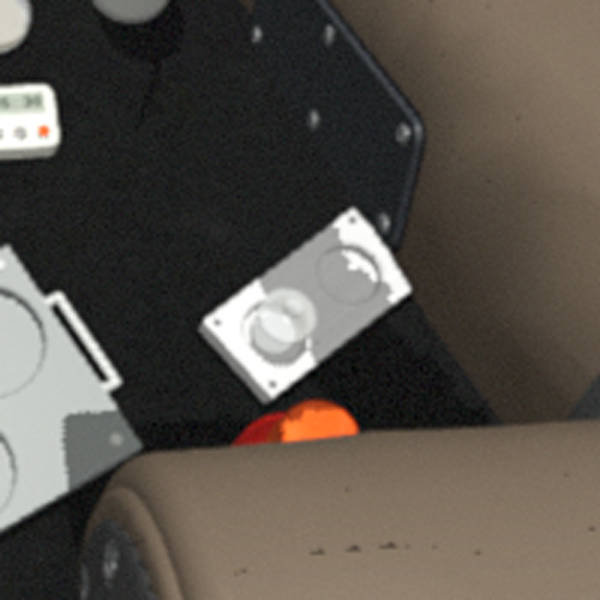

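>>> jog_arm(
  commands=[
    [0,0,-6,0],
    [0,0,-12,0],
    [0,0,-14,0],
    [0,0,-14,0],
    [0,0,-14,0],
    [0,0,-12,0],
    [0,0,-8,0],
    [0,0,-6,0],
    [0,-0.5,-4,0],
    [0,0,0,0],
  ],
)

```text
clock: 35.67
tool_pos: [0.4979, -0.3789, 0.044]
orientation: [180.0, 0.0, -77.0]
force: [-0.8, -0.1, -0.9]
opening: 0.0393
```

>>> jog_arm(
  commands=[
    [0,0,-2,0],
    [0,0,-3,0],
    [0,0,-3,0],
    [0,0,-2,0],
    [0,0,-1,0],
    [0,0,-1,0],
    [0,0,-1,0],
    [0,0,0,0],
    [0,0,0,0],
    [0,0,0,0],
  ],
)

```text
clock: 36.5
tool_pos: [0.4982, -0.379, 0.0319]
orientation: [-180.0, -0.0, -77.0]
force: [0.6, -1.0, -1.0]
opening: 0.0397
```

Run:
```python
from h import *
o=get_obs(); print(o["tool_pos"],o["orientation"],o["force"],o["opening"])
for n in ["scene","top"]:
    s=snapshot(n); im=s["image"]
    x,y=(100,220) if n=="scene" else (380,120); im=cv2.resize(im[y:y+200,x:x+200],None,fx=3,fy=3,interpolation=2)
    cv2.imwrite(f"pics/{n}15.png",im[:,:,::-1])
```

```text
[ 0.49821624 -0.37904525  0.03186513] [-1.79993188e+02 -6.98894400e-03 -7.69844151e+01] [ 0.63548384 -0.97004526 -1.03715001] 0.03973422761958729
```

View pics/top15.png

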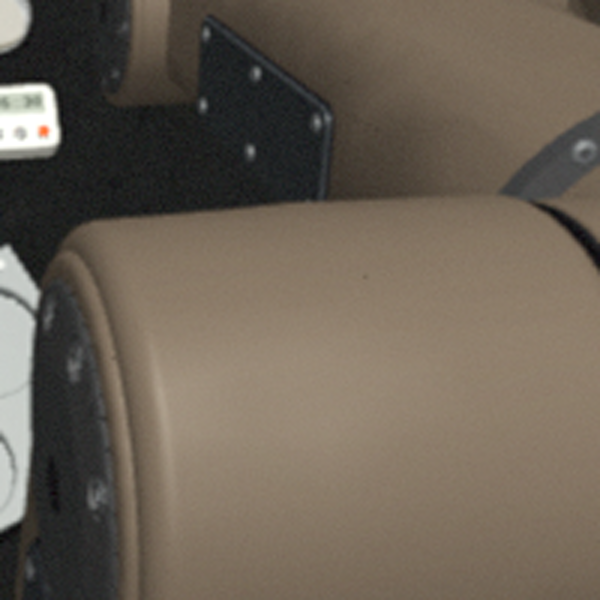

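View pics/scene15.png

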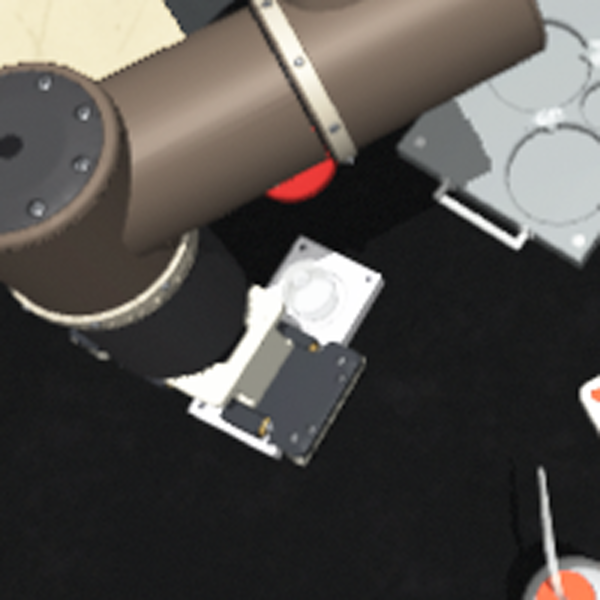

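>>> jog_arm(
  commands=[
    [0,0,-0.5,0],
    [0,0,0,0],
    [0,0,-0.5,0],
    [0,0,0,0],
    [0,0,-0.5,0],
    [0,0,0,0],
    [0,0,-0.5,0],
    [0,0,0,0],
    [0,0,-0.3,0],
    [0,0,0,0],
  ],
)

```text
clock: 37.43
tool_pos: [0.4982, -0.3791, 0.0297]
orientation: [-180.0, -0.0, -77.0]
force: [-0.0, 0.5, 3.1]
opening: 0.0393
```

>>> jog_arm(
  commands=[
    [0,0,0,0],
    [0,0,0,0],
    [0,0,0,0],
    [0,0,0,0],
    [0,0,2,0],
    [0,0,6,0],
    [0,0,12,0],
    [0,0,18,0],
    [0,0,25,0],
    [0,0,25,0],
  ],
  fingers=87.6,
)

```text
clock: 38.27
tool_pos: [0.4979, -0.379, 0.1192]
orientation: [180.0, 0.0, -77.0]
force: [0.0, -0.0, 0.4]
opening: 0.0875
```

>>> jog_arm(
  commands=[
    [0,0,25,0],
    [0,0,25,0],
    [0,0,10,0],
    [0,0,0,0],
    [0,0,0,0],
    [0,0,0,0],
    [0,0,0,0],
    [0,0,0,0],
    [0,0,0,0],
    [0,0,0,0],
  ],
)

```text
clock: 39.1
tool_pos: [0.4979, -0.3789, 0.1768]
orientation: [179.9, 0.0, -77.0]
force: [-0.4, -0.0, -0.4]
opening: 0.0876
```

Run:
```python
from h import *
o=get_obs(); print(o["tool_pos"],o["orientation"],o["force"],o["opening"])
for n in ["scene","wrist"]:
    s=snapshot(n); im=s["image"]
    if n=="scene":
        x,y=(100,220) if n=="scene" else (380,120); im=cv2.resize(im[y:y+200,x:x+200],None,fx=3,fy=3,interpolation=2)
    cv2.imwrite(f"pics/{n}16.png",im[:,:,::-1])
print(proj(s,[[.4987,-.3784,.022],[.4987,-.3784,.05],[.4987,-.3784,.07]],o).round(1).tolist())
```

```text
[ 0.4978951  -0.37893749  0.17675234] [ 1.79939216e+02  3.83770595e-02 -7.69890473e+01] [-0.36798112 -0.0011546  -0.39666096] 0.08755736384799653
[[318.4, 209.8], [318.4, 218.7], [318.4, 226.2]]
```

View pics/wrist16.png

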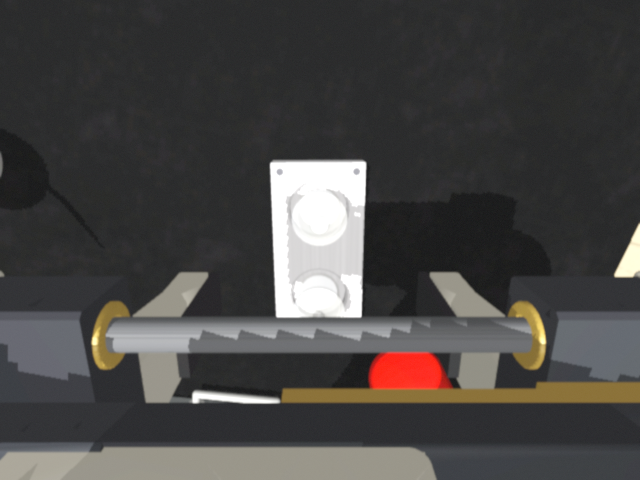

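View pics/scene16.png

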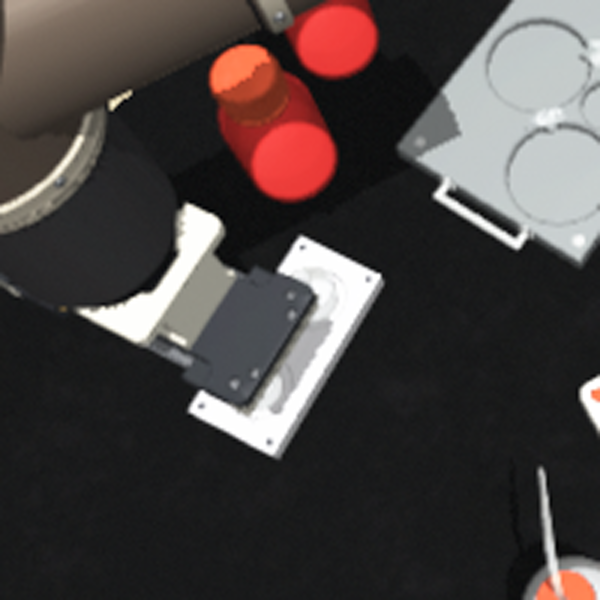

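>>> jog_arm(
  commands=[
    [0,0,25,0],
    [0,10,25,0],
    [0,20,25,0],
    [0,30,8,3],
    [0,33,0,6],
    [0,33,0,7],
    [0,33,0,7],
    [0,33,0,7],
    [0,33,0,7],
    [0,33,0,7],
  ],
)

```text
clock: 40.03
tool_pos: [0.4978, -0.1195, 0.2606]
orientation: [-180.0, -0.0, -32.6]
force: [0.7, 0.5, -0.2]
opening: 0.0882
```

>>> jog_arm(
  commands=[
    [0,33,0,7],
    [0,33,0,7],
    [0,33,0,7],
    [0,33,0,7],
    [0,33,0,5],
    [0,33,0,0],
    [0,33,0,0],
    [0,33,0,0],
    [0,33,0,0],
    [0,33,0,0],
  ],
)

```text
clock: 40.87
tool_pos: [0.4978, 0.2107, 0.2607]
orientation: [-180.0, -0.0, 0.0]
force: [0.4, -1.0, -0.6]
opening: 0.0875
```

Run:
```python
from h import *
o=get_obs(); print(o["tool_pos"],o["orientation"],o["force"],o["opening"])
for n in ["scene","top"]:
    s=snapshot(n); im=s["image"]
    cv2.imwrite(f"pics/{n}17.png",im[:,:,::-1])
    h=masks(im); m=(h[...,0]<=14)&(h[...,1]>190)&(h[...,2]>110)
    for i,a,c,b,mm in blobs(m,200): print(n,a,c.round(1),ray(s,c,.162)[0].round(4),ray(s,c,.167)[0].round(4))
    m=(h[...,0]>=112)&(h[...,0]<=125)&(h[...,1]>180)&(h[...,2]>80)
    for i,a,c,b,mm in blobs(m,100): print(n,"bl",a,c.round(1),ray(s,c,.218)[0].round(4))
```

```text
[0.49779525 0.21066868 0.26065997] [-1.79984248e+02 -1.97757068e-02  2.58118855e-02] [ 0.43711854 -0.98756663 -0.55225703] 0.08745042544991552
scene 860 [208.2 223.8] [ 0.3821 -0.1508  0.162 ] [ 0.385  -0.1521  0.167 ]
scene 850 [193.7 265.5] [ 0.433  -0.2449  0.162 ] [ 0.4356 -0.2457  0.167 ]
scene bl 521 [498.8 198.1] [0.8692 0.2887 0.218 ]
scene bl 524 [479.1 221.6] [0.8651 0.2074 0.218 ]
top 2966 [458. 297.] [ 0.3411 -0.1487  0.162 ] [ 0.3406 -0.1469  0.167 ]
top 586 [214.2 319.9] [0.4853 0.2843 0.162 ] [0.484  0.2837 0.167 ]
top bl 101 [177.6 366.4] [0.4218 0.3593 0.218 ]
```

View pics/top17.png

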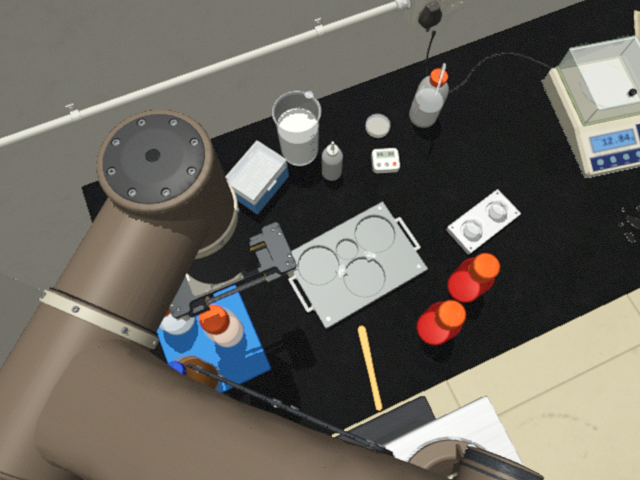

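>>> jog_arm(
  commands=[
    [-4,30,0,0],
    [-4.5,25,0,0],
    [0,15,0,0],
    [0,0,-5,0],
    [0,0,-15,0],
    [0,0,-15,0],
    [0,0,-10,0],
    [0,0,0,0],
    [0,0,0,0],
    [0,0,0,0],
  ],
)

```text
clock: 41.8
tool_pos: [0.4902, 0.2789, 0.2163]
orientation: [-180.0, -0.1, 0.0]
force: [0.1, 0.5, -0.0]
opening: 0.0874
```

Run:
```python
from h import *
o=get_obs(); print(o["tool_pos"],o["orientation"],o["force"],o["opening"])
s=snapshot("wrist"); im=s["image"]
cv2.imwrite(f"pics/wrist18.png",im[:,:,::-1])
h=masks(im); m=(h[...,0]<=14)&(h[...,1]>200)&(h[...,2]>120)
for i,a,c,b,mm in blobs(m,500): print(a,c.round(1),b,ray(s,c,.162,o).round(4))
print(proj(s,[[.4894,.2843,.162]],o))
```

```text
[0.49018625 0.27888665 0.21626159] [-1.79975721e+02 -5.25641453e-02  1.28533761e-03] [ 0.06028354  0.47393785 -0.01115149] 0.08742234184352334
2865 [163.1 127.5] [ 75  76 124 109] [[0.5604 0.3609 0.162 ]]
3733 [309.2 258.2] [263 205  90 100] [[0.4863 0.2838 0.162 ]]
[[308.21357397 253.22250271]]
```

View pics/wrist18.png

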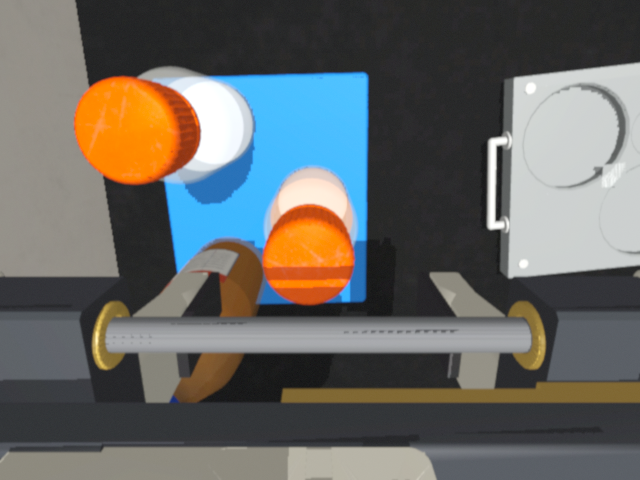

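>>> jog_arm(
  commands=[
    [-1,5,-6,0],
    [0,0,-12,0],
    [0,0,-12,0],
    [0,0,-12,0],
    [0,0,-10,0],
    [0,0,-6,0],
    [0,0,-3,0],
    [0,0,-1,0],
    [0,0,0,0],
    [0,0,0,0],
  ],
)

```text
clock: 42.68
tool_pos: [0.489, 0.2843, 0.154]
orientation: [-180.0, -0.0, 0.0]
force: [-0.1, -0.6, 0.5]
opening: 0.0875
```

>>> jog_arm(
  commands=[
    [0,0,0,0],
    [0,0,0,0],
    [0,0,0,0],
    [0,0,0,0],
    [0,0,0,0],
    [0,0,0,0],
    [0,0,0,0],
    [0,0,0,0],
    [0,0,0,0],
    [0,0,0,0],
  ],
  fingers=40,
)

```text
clock: 43.52
tool_pos: [0.4887, 0.2841, 0.1535]
orientation: [-180.0, -0.0, 0.0]
force: [-0.1, 0.1, -0.4]
opening: 0.0494
```

>>> jog_arm(
  commands=[
    [0,0,2,0],
    [0,0,4,0],
    [0,0,6,0],
    [0,0,6,0],
    [0,0,6,0],
    [0,0,6,0],
    [0,0,6,0],
    [0,0,4,0],
    [0,0,2,0],
    [0,0,0,0],
  ],
)

```text
clock: 44.35
tool_pos: [0.4888, 0.2842, 0.1961]
orientation: [-180.0, -0.0, 0.0]
force: [1.0, -0.9, -2.0]
opening: 0.0496
```

>>> jog_arm(
  commands=[
    [1,-5,0,0],
    [2,-10,0,0],
    [3,-15,0,0],
    [4,-20,0,0],
    [5,-24.5,0,0],
    [5.5,-29,0,0],
    [5.5,-29,0,0],
    [5.5,-29,0,0],
    [5.5,-29,0,0],
    [5.5,-29,0,0],
  ],
)

```text
clock: 45.18
tool_pos: [0.5307, 0.0617, 0.1954]
orientation: [180.0, 0.0, -0.0]
force: [1.2, -0.1, -3.3]
opening: 0.0498
```

>>> jog_arm(
  commands=[
    [5.5,-29,0,0],
    [5.5,-29,0,0],
    [5.5,-29,0,0],
    [5,-24.5,0,0],
    [4,-20,0,0],
    [3,-15,0,0],
    [2,-10,0,0],
    [1,-5,0,0],
    [0,0,0,0],
    [0,0,0,0],
  ],
)

```text
clock: 46.02
tool_pos: [0.5623, -0.0971, 0.1953]
orientation: [-180.0, 0.0, -0.0]
force: [0.4, 1.1, -3.2]
opening: 0.0495
```

>>> jog_arm(
  commands=[
    [0,0,0,0],
    [0,0,-3,0],
    [0,0,-5,0],
    [0,0,-5,0],
    [0,0,-5,0],
    [0,0,-3,0],
    [0,0,0,0],
    [0,0,0,0],
    [0,0,0,0],
    [0,0,0,0],
  ],
)

```text
clock: 46.85
tool_pos: [0.5628, -0.097, 0.1747]
orientation: [180.0, -0.0, 0.0]
force: [0.5, -0.0, -2.8]
opening: 0.0495
```

Run:
```python
from h import *
o=get_obs(); print(o["tool_pos"],o["orientation"],o["force"],o["opening"])
for n in ["scene","wrist"]:
    s=snapshot(n); im=s["image"]
    if n=="scene": im=cv2.resize(im[60:360,120:460],None,fx=2,fy=2)
    cv2.imwrite(f"pics/{n}19.png",im[:,:,::-1])
```

```text
[ 0.5628385  -0.0970097   0.17469943] [ 1.79999545e+02 -2.45881044e-02  1.52153119e-02] [ 0.47499183 -0.01062685 -2.77608012] 0.04950456273700678
```

View pics/scene19.png

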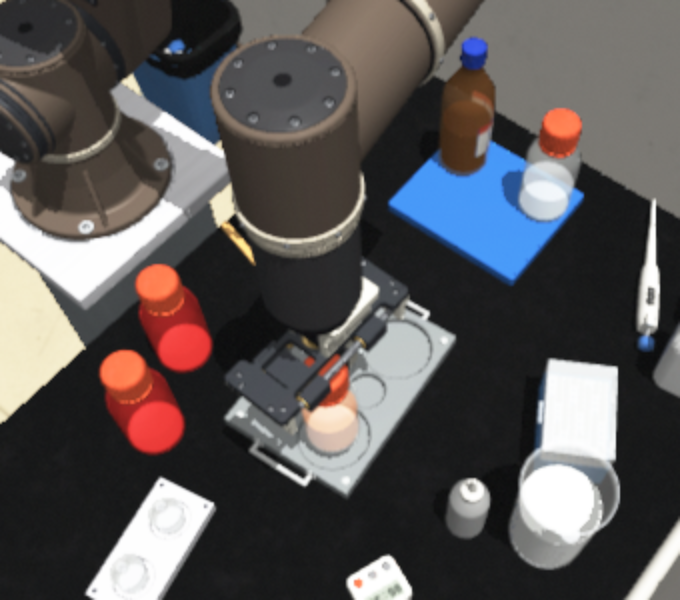

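View pics/wrist19.png

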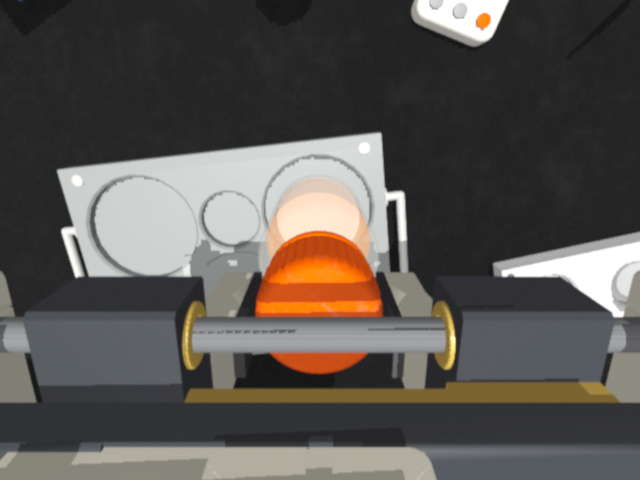

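>>> jog_arm(
  commands=[
    [0,0,-2,0],
    [0,0,-3,0],
    [0,0,-4,0],
    [0,0,-4,0],
    [0,0,-3,0],
    [0,0,-2,0],
    [0,0,-2,0],
    [0,0,-1,0],
    [0,0,0,0],
    [0,0,0,0],
  ],
)

```text
clock: 47.78
tool_pos: [0.5627, -0.097, 0.1535]
orientation: [180.0, -0.0, 0.0]
force: [-0.2, -0.3, -1.5]
opening: 0.0498
```

>>> jog_arm(
  commands=[
    [0,0,-1,0],
    [0,0,0,0],
    [0,0,-1,0],
    [0,0,0,0],
    [0,0,-0.5,0],
    [0,0,0,0],
    [0,0,-0.5,0],
    [0,0,0,0],
    [0,0,-0.5,0],
    [0,0,0,0],
  ],
)

```text
clock: 48.62
tool_pos: [0.5626, -0.097, 0.1499]
orientation: [180.0, 0.0, 0.0]
force: [-0.0, -0.9, -2.7]
opening: 0.0495
```

>>> jog_arm(
  commands=[
    [0,0,-0.5,0],
    [0,0,0,0],
    [0,0,-0.5,0],
    [0,0,0,0],
    [0,0,-0.3,0],
    [0,0,0,0],
    [0,0,0,0],
    [0,0,0,0],
    [0,0,0,0],
    [0,0,0,0],
  ],
)

```text
clock: 49.45
tool_pos: [0.5632, -0.097, 0.1495]
orientation: [180.0, -0.1, 0.0]
force: [-2.0, 1.5, 4.9]
opening: 0.0497
```

>>> jog_arm(
  commands=[
    [0,0,0,0],
    [0,0,0,0],
    [0,0,0,0],
    [0,0,0,0],
    [0,0,2,0],
    [0,0,8,0],
    [0,0,14,0],
    [0,0,18,0],
    [0,0,20,0],
    [0,15,18,0],
  ],
  fingers=87.6,
)

```text
clock: 50.28
tool_pos: [0.5626, -0.0833, 0.2303]
orientation: [180.0, -0.0, -0.1]
force: [1.4, -0.2, -0.4]
opening: 0.0876
```

>>> jog_arm(
  commands=[
    [0,30,15,0],
    [0,40,0,0],
    [0,40,0,0],
    [0,40,0,0],
    [0,40,0,0],
    [0,40,0,0],
    [0,40,0,0],
    [0,40,0,0],
    [0,40,0,0],
    [0,40,0,0],
  ],
)

```text
clock: 51.12
tool_pos: [0.5623, 0.31, 0.2446]
orientation: [-180.0, -0.0, 0.0]
force: [0.7, -0.8, -0.5]
opening: 0.0878
```

>>> jog_arm(
  commands=[
    [-2,37,0,0],
    [-2,25,0,0],
    [0,0,-10,0],
    [0,0,-15,0],
    [0,0,-10,0],
    [0,0,0,0],
    [0,0,0,0],
    [0,0,0,0],
    [0,0,0,0],
    [0,0,0,0],
  ],
)

```text
clock: 51.95
tool_pos: [0.5591, 0.3699, 0.2097]
orientation: [-179.9, -0.1, -0.0]
force: [0.4, 0.6, -0.3]
opening: 0.0876
```

Run:
```python
from h import *
o=get_obs(); print(o["tool_pos"],o["orientation"],o["force"],o["opening"])
s=snapshot("wrist"); im=s["image"]
cv2.imwrite(f"pics/wrist20.png",im[:,:,::-1])
h=masks(im); m=(h[...,0]<=14)&(h[...,1]>200)&(h[...,2]>120)
for i,a,c,b,mm in blobs(m,500): print(a,c.round(1),b,ray(s,c,.1675,o).round(4))
print(proj(s,[[.559,.3703,.1675]],o))
s=snapshot("scene"); im=cv2.resize(s["image"][60:360,120:460],None,fx=2,fy=2)
cv2.imwrite(f"pics/scene20.png",im[:,:,::-1])
```

```text
[0.55906797 0.36992289 0.20973351] [-1.79940197e+02 -6.28841077e-02 -7.17720639e-03] [ 0.44305618  0.56754016 -0.256637  ] 0.08762228156361528
6082 [315.2 264.9] [268 208  95 106] [[0.5558 0.3712 0.1675]]
[[316.79755717 259.59385202]]
```

View pics/wrist20.png

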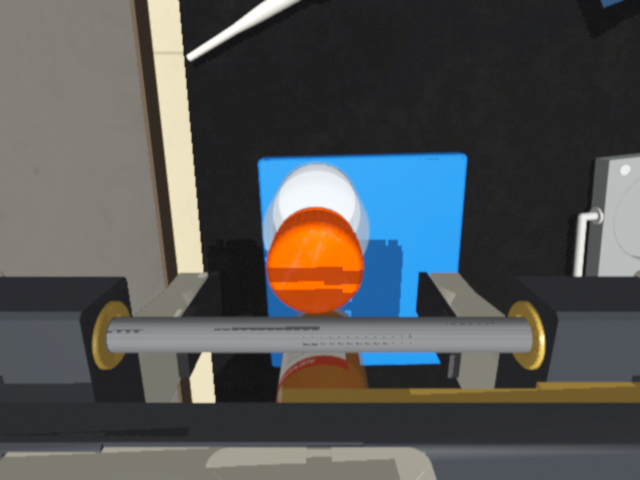

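View pics/scene20.png

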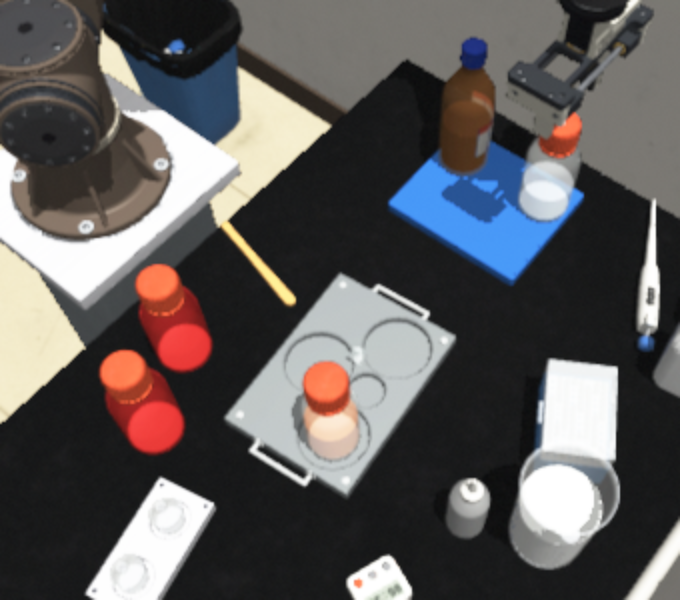

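>>> jog_arm(
  commands=[
    [0,0,-6,0],
    [0,0,-10,0],
    [0,0,-12,0],
    [0,0,-10,0],
    [0,0,-8,0],
    [0,0,-4,0],
    [0,0,-1.5,0],
    [0,0,0,0],
    [0,0,0,0],
    [0,0,0,0],
  ],
)

```text
clock: 52.88
tool_pos: [0.5589, 0.3703, 0.1578]
orientation: [-180.0, -0.0, 0.0]
force: [-1.0, 0.0, 0.3]
opening: 0.0875
```

>>> jog_arm(
  commands=[
    [0,0,0,0],
    [0,0,0,0],
    [0,0,0,0],
    [0,0,0,0],
    [0,0,0,0],
    [0,0,0,0],
    [0,0,0,0],
    [0,0,0,0],
    [0,0,0,0],
    [0,0,0,0],
  ],
  fingers=40,
)

```text
clock: 53.72
tool_pos: [0.5587, 0.3702, 0.1572]
orientation: [-180.0, -0.0, 0.0]
force: [-0.9, 0.3, -0.2]
opening: 0.0494
```

>>> jog_arm(
  commands=[
    [0,0,2,0],
    [0,0,4,0],
    [0,0,6,0],
    [0,0,6,0],
    [0,0,6,0],
    [0,0,6,0],
    [0,0,6,0],
    [0,0,4,0],
    [0,0,2,0],
    [0,0,0,0],
  ],
)

```text
clock: 54.55
tool_pos: [0.5588, 0.3702, 0.1999]
orientation: [-180.0, -0.0, 0.0]
force: [-0.3, 0.5, -3.8]
opening: 0.0497
```

>>> jog_arm(
  commands=[
    [-1,-5.2,0,0],
    [-2,-10.3,0,0],
    [-3,-15.5,0,0],
    [-4,-20.7,0,0],
    [-5,-25.9,0,0],
    [-6,-31,0,0],
    [-6,-31,0,0],
    [-6,-31,0,0],
    [-6,-31,0,0],
    [-6,-31,0,0],
  ],
)

```text
clock: 55.38
tool_pos: [0.5124, 0.1351, 0.199]
orientation: [180.0, 0.0, 0.0]
force: [0.5, -0.0, -2.5]
opening: 0.0497
```

>>> jog_arm(
  commands=[
    [-6,-31,0,0],
    [-6,-31,0,0],
    [-6,-31,0,0],
    [-5,-25.9,0,0],
    [-4,-20.7,0,0],
    [-3,-15.5,0,0],
    [-2,-10.3,0,0],
    [-1,-5.2,0,0],
    [0,0,0,0],
    [0,0,0,0],
  ],
)

```text
clock: 56.22
tool_pos: [0.4807, -0.0331, 0.1992]
orientation: [-180.0, -0.0, -0.0]
force: [0.0, 0.0, -2.6]
opening: 0.0495
```

>>> jog_arm(
  commands=[
    [0,0,0,0],
    [0,0,-3,0],
    [0,0,-5,0],
    [0,0,-5,0],
    [0,0,-5,0],
    [0,0,-3,0],
    [0,0,0,0],
    [0,0,0,0],
    [0,0,0,0],
    [0,0,0,0],
  ],
)

```text
clock: 57.05
tool_pos: [0.4808, -0.0332, 0.1784]
orientation: [-180.0, -0.0, 0.0]
force: [-0.2, -0.1, -3.2]
opening: 0.0493
```

Run:
```python
from h import *
o=get_obs(); print(o["tool_pos"],o["orientation"],o["force"],o["opening"])
for n in ["scene","wrist"]:
    s=snapshot(n); im=s["image"]
    if n=="scene": im=cv2.resize(im[60:360,120:460],None,fx=2,fy=2)
    cv2.imwrite(f"pics/{n}21.png",im[:,:,::-1])
```

```text
[ 0.48083399 -0.03319946  0.17840623] [-1.79997241e+02 -2.56195914e-02  1.38890548e-02] [-0.15490344 -0.12261403 -3.1526159 ] 0.04925075713800286
```

View pics/wrist21.png

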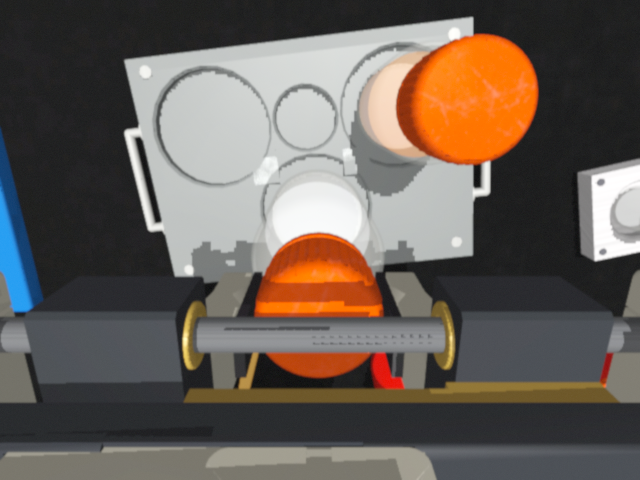

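View pics/scene21.png

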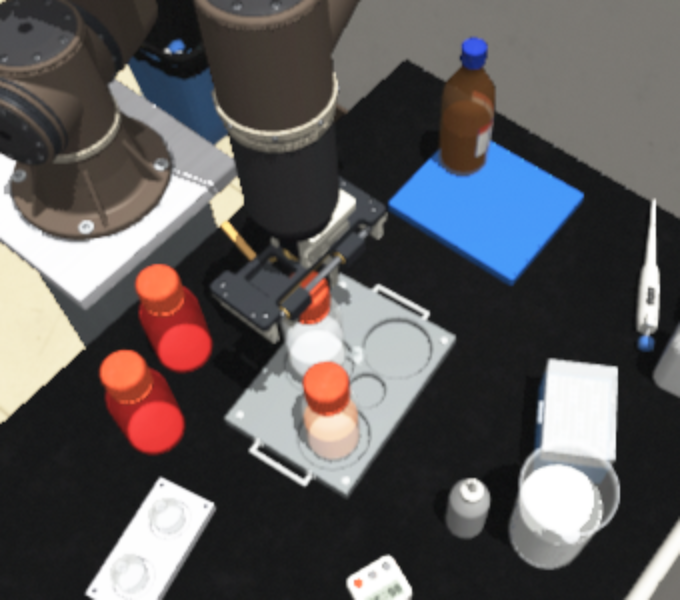

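>>> jog_arm(
  commands=[
    [0,0.5,-2,0],
    [0,0,-3,0],
    [0,0,-4,0],
    [0,0,-4,0],
    [0,0,-3,0],
    [0,0,-2,0],
    [0,0,-2,0],
    [0,0,-1,0],
    [0,0,0,0],
    [0,0,0,0],
  ],
)

```text
clock: 57.98
tool_pos: [0.4807, -0.0327, 0.1572]
orientation: [180.0, -0.0, 0.0]
force: [0.1, -0.1, -2.8]
opening: 0.0494
```

>>> jog_arm(
  commands=[
    [0,0,-1,0],
    [0,0,0,0],
    [0,0,-1,0],
    [0,0,0,0],
    [0,0,-0.5,0],
    [0,0,0,0],
    [0,0,-0.5,0],
    [0,0,0,0],
    [0,0,-0.5,0],
    [0,0,0,0],
  ],
)

```text
clock: 58.82
tool_pos: [0.4806, -0.0327, 0.1536]
orientation: [180.0, 0.0, 0.0]
force: [-1.2, -0.4, -2.8]
opening: 0.0495
```

>>> jog_arm(
  commands=[
    [0,0,-0.5,0],
    [0,0,0,0],
    [0,0,-0.5,0],
    [0,0,0,0],
    [0,0,0,0],
    [0,0,0,0],
    [0,0,0,0],
    [0,0,0,0],
    [0,0,0,0],
    [0,0,0,0],
  ],
)

```text
clock: 59.65
tool_pos: [0.4811, -0.0326, 0.1531]
orientation: [-180.0, -0.1, 0.0]
force: [-0.8, 0.5, 4.0]
opening: 0.0495
```

>>> jog_arm(
  commands=[
    [0,0,0,0],
    [0,0,0,0],
    [0,0,0,0],
    [0,0,0,0],
    [0,0,2,0],
    [0,0,8,0],
    [0,0,16,0],
    [0,0,24,0],
    [0,0,30,0],
    [0,10,30,0],
  ],
  fingers=87.6,
)

```text
clock: 60.48
tool_pos: [0.4801, -0.0236, 0.2643]
orientation: [180.0, 0.0, -0.0]
force: [0.3, -0.2, -0.2]
opening: 0.0878
```

>>> jog_arm(
  commands=[
    [-6,30,10,0],
    [-6,38,5,0],
    [-6,38,0,0],
    [-6,38,0,0],
    [-6,38,0,0],
    [-6,38,0,0],
    [-6,38,0,0],
    [-6,38,0,0],
    [-6,38,0,0],
    [-5,30,0,0],
  ],
)

```text
clock: 61.32
tool_pos: [0.4209, 0.3438, 0.2784]
orientation: [-180.0, -0.0, 0.1]
force: [1.5, -0.9, 0.6]
opening: 0.088
```

>>> jog_arm(
  commands=[
    [-3,20,0,0],
    [-1,4.6,0,0],
    [0,0,0,0],
    [0,0,0,0],
    [0,0,0,0],
    [0,0,0,0],
    [0,0,0,0],
    [0,0,0,0],
    [0,0,0,0],
    [0,0,0,0],
  ],
)

```text
clock: 62.15
tool_pos: [0.4178, 0.3656, 0.2778]
orientation: [-180.0, -0.0, -0.0]
force: [-0.5, -1.0, -0.6]
opening: 0.0873
```

Run:
```python
from h import *
o=get_obs(); print(o["tool_pos"],o["orientation"],o["force"],o["opening"])
s=snapshot("wrist"); im=s["image"]
cv2.imwrite(f"pics/wrist22.png",im[:,:,::-1])
h=masks(im); m=(h[...,0]>=112)&(h[...,0]<=125)&(h[...,1]>180)&(h[...,2]>80)
for i,a,c,b,mm in blobs(m,300): print(a,c.round(1),b,ray(s,c,.218,o).round(4))
print(proj(s,[[.4182,.366,.218]],o))
```

```text
[0.41776399 0.36563649 0.27778723] [-1.79988773e+02 -5.94446322e-03 -9.69625429e-03] [-0.51374005 -0.95918515 -0.59567978] 0.08727892901728111
2851 [317.2 252. ] [288 220  59  64] [[0.4157 0.3658 0.218 ]]
[[316.88455252 247.99884165]]
```

View pics/wrist22.png

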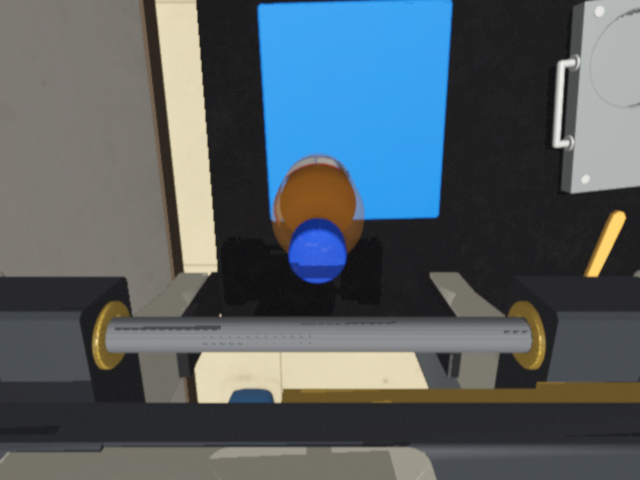

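>>> jog_arm(
  commands=[
    [0,0,-8,0],
    [0,0,-12,0],
    [0,0,-14,0],
    [0,0,-12,0],
    [0,0,-10,0],
    [0,0,-7,0],
    [0,0,-4,0],
    [0,0,-1,0],
    [0,0,0,0],
    [0,0,0,0],
  ],
)

```text
clock: 63.03
tool_pos: [0.4179, 0.3662, 0.2102]
orientation: [-180.0, -0.0, 0.0]
force: [-0.9, -0.5, 0.2]
opening: 0.0871
```

>>> jog_arm(
  commands=[
    [0,0,0,0],
    [0,0,0,0],
    [0,0,0,0],
    [0,0,0,0],
    [0,0,0,0],
    [0,0,0,0],
    [0,0,0,0],
    [0,0,0,0],
    [0,0,0,0],
    [0,0,0,0],
  ],
  fingers=20,
)

```text
clock: 63.87
tool_pos: [0.4177, 0.366, 0.2097]
orientation: [-180.0, -0.0, 0.0]
force: [0.0, 1.2, 0.5]
opening: 0.0326
```

>>> jog_arm(
  commands=[
    [0,0,2,0],
    [0,0,4,0],
    [0,0,6,0],
    [0,0,6,0],
    [0,0,6,0],
    [0,0,6,0],
    [0,0,6,0],
    [0,0,4,0],
    [0,0,2,0],
    [0,0,0,0],
  ],
)

```text
clock: 64.7
tool_pos: [0.4178, 0.3661, 0.2523]
orientation: [-180.0, -0.0, 0.0]
force: [0.3, 1.2, -2.9]
opening: 0.0325
```

>>> jog_arm(
  commands=[
    [1.6,-4,0,0],
    [3.3,-8,0,0],
    [5,-12,0,0],
    [6.6,-16,0,0],
    [8.3,-20,0,0],
    [9.9,-24.5,0,0],
    [9.9,-24.5,0,0],
    [9.9,-24.5,0,0],
    [9.9,-24.5,0,0],
    [9.9,-24.5,0,0],
  ],
)

```text
clock: 65.53
tool_pos: [0.4921, 0.1809, 0.2516]
orientation: [180.0, 0.0, -0.0]
force: [0.4, 0.1, -3.6]
opening: 0.0319
```

>>> jog_arm(
  commands=[
    [9.9,-24.5,0,0],
    [9.9,-24.5,0,0],
    [9.9,-24.5,0,0],
    [8.3,-20,0,0],
    [6.6,-16,0,0],
    [5,-12,0,0],
    [3.3,-8,0,0],
    [1.6,-4,0,0],
    [0,0,0,0],
    [0,0,0,0],
  ],
)

```text
clock: 66.37
tool_pos: [0.5462, 0.0498, 0.2516]
orientation: [-180.0, 0.0, -0.0]
force: [-0.0, -0.4, -4.2]
opening: 0.0324
```

>>> jog_arm(
  commands=[
    [0,0,0,0],
    [0,0,-3,0],
    [0,0,-5,0],
    [0,0,-5,0],
    [0,0,-5,0],
    [0,0,-3,0],
    [0,0,0,0],
    [0,0,0,0],
    [0,0,0,0],
    [0,0,0,0],
  ],
)

```text
clock: 67.2
tool_pos: [0.5466, 0.0499, 0.2309]
orientation: [-180.0, -0.0, 0.0]
force: [-0.8, -0.2, -3.5]
opening: 0.0323
```

Run:
```python
from h import *
o=get_obs(); print(o["tool_pos"],o["orientation"],o["force"],o["opening"])
for n in ["scene","wrist"]:
    s=snapshot(n); im=s["image"]
    if n=="scene": im=cv2.resize(im[60:360,120:460],None,fx=2,fy=2)
    cv2.imwrite(f"pics/{n}23.png",im[:,:,::-1])
```

```text
[0.54662743 0.04992508 0.23094075] [-1.79991678e+02 -2.76266824e-02  1.19994236e-02] [-0.78867093 -0.24208772 -3.522663  ] 0.03233670954121597
```

View pics/wrist23.png

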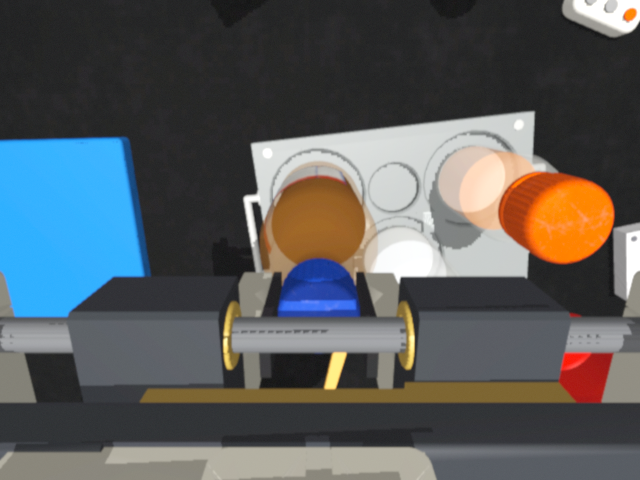

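View pics/scene23.png

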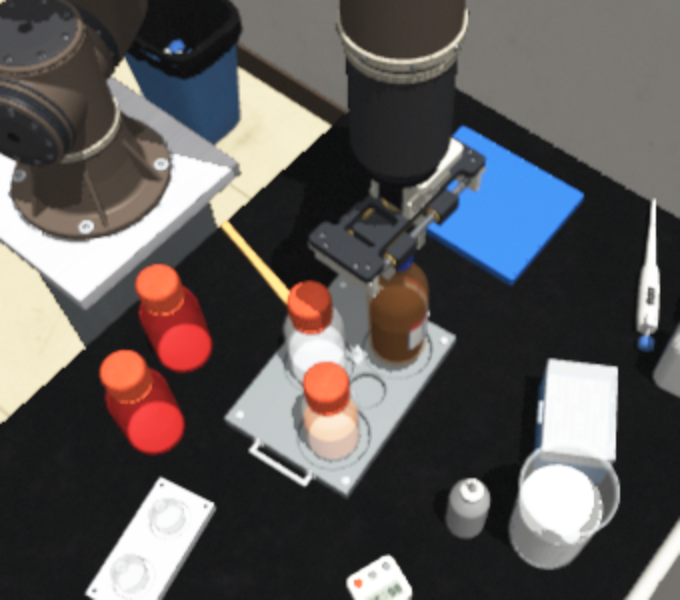

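Seat TCP is expected at z 0.2057; now at 0.2309.

>>> jog_arm(
  commands=[
    [0,0,-2,0],
    [0,0,-3,0],
    [0,0,-4,0],
    [0,0,-4,0],
    [0,0,-3,0],
    [0,0,-2,0],
    [0,0,-2,0],
    [0,0,-1,0],
    [0,0,0,0],
    [0,0,0,0],
  ],
)

```text
clock: 68.13
tool_pos: [0.5465, 0.0499, 0.2097]
orientation: [180.0, -0.0, 0.0]
force: [0.1, -0.9, -2.5]
opening: 0.032
```

>>> jog_arm(
  commands=[
    [0,0,-1,0],
    [0,0,0,0],
    [0,0,-1,0],
    [0,0,0,0],
    [0,0,-0.5,0],
    [0,0,0,0],
    [0,0,-0.5,0],
    [0,0,0,0],
    [0,0,-0.5,0],
    [0,0,0,0],
  ],
)

```text
clock: 68.97
tool_pos: [0.5464, 0.0499, 0.2061]
orientation: [180.0, 0.0, 0.0]
force: [0.6, 0.3, -3.1]
opening: 0.0326
```

>>> jog_arm(
  commands=[
    [0,0,-0.5,0],
    [0,0,0,0],
    [0,0,-0.5,0],
    [0,0,0,0],
    [0,0,0,0],
    [0,0,0,0],
    [0,0,0,0],
    [0,0,0,0],
    [0,0,0,0],
    [0,0,0,0],
  ],
)

```text
clock: 69.8
tool_pos: [0.5468, 0.05, 0.2056]
orientation: [-180.0, -0.1, 0.0]
force: [-0.7, 0.7, 5.3]
opening: 0.0324
```

Seated (contact force, expected height). Release, rise and clear the view.

>>> jog_arm(
  commands=[
    [0,0,0,0],
    [0,0,0,0],
    [0,0,0,0],
    [0,0,0,0],
    [0,0,2,0],
    [0,0,8,0],
    [0,0,14,0],
    [0,0,20,0],
    [0,0,25,0],
    [0,0,20,0],
  ],
  fingers=87.6,
)

```text
clock: 70.63
tool_pos: [0.5466, 0.0498, 0.2965]
orientation: [180.0, -0.1, 0.0]
force: [0.7, 0.5, 0.4]
opening: 0.0868
```

>>> jog_arm(
  commands=[
    [-12,25,0,0],
    [-17,36,0,0],
    [-17,36,0,0],
    [-17,36,0,0],
    [-17,36,0,0],
    [-17,36,0,0],
    [-17,36,0,0],
    [-17,36,0,0],
    [-17,36,0,0],
    [-17,36,0,0],
  ],
)

```text
clock: 71.47
tool_pos: [0.3802, 0.4006, 0.2952]
orientation: [-179.9, -0.0, 0.0]
force: [1.1, -0.1, 0.2]
opening: 0.0875
```

>>> jog_arm(
  commands=[
    [-17,36,0,0],
    [-17,36,0,0],
    [-17,36,0,0],
    [-17,36,0,0],
    [-12,25,0,0],
    [0,0,0,0],
    [0,0,0,0],
    [0,0,0,0],
    [0,0,0,0],
    [0,0,0,0],
  ],
)

```text
clock: 72.3
tool_pos: [0.3021, 0.5671, 0.2949]
orientation: [-180.0, -0.0, -0.0]
force: [-0.4, -0.7, -0.3]
opening: 0.0877
```

Run:
```python
from h import *
o=get_obs(); print(o["tool_pos"],o["force"],o["opening"],o["qvel"])
for n in ["scene","top"]:
    s=snapshot(n); im=s["image"]; i0=cv2.imread(f"pics/{n}0.png")[:,:,::-1]
    cv2.imwrite(f"pics/{n}24.png",im[:,:,::-1])
    for nm,j in (("before",i0),("after",im)):
        h=masks(np.ascontiguousarray(j)); H,S,V=[h[...,k] for k in range(3)]
        mo=(H<=14)&(S>190)&(V>110); mb=(H>=112)&(H<=125)&(S>180)&(V>80)
        print(n,nm,[(int(a),c.round(1).tolist()) for i,a,c,b,m in blobs(mo,150)],[(int(a),c.round(1).tolist()) for i,a,c,b,m in blobs(mb,150)])
```

```text
[0.30206971 0.56706567 0.29487221] [-0.41492207 -0.66071771 -0.29882618] 0.08771590172914889 [-0.07172529 -0.07324773 -0.00755897  0.01651835  0.02058863 -0.00730145]
scene before [(871, [208.3, 223.8]), (858, [193.6, 265.4])] [(202, [319.0, 191.6]), (525, [498.9, 198.2]), (516, [479.3, 221.6])]
scene after [(876, [208.2, 223.8]), (856, [193.7, 265.3])] [(203, [318.8, 191.7]), (524, [498.8, 198.1]), (518, [479.3, 221.6])]
top before [(594, [381.7, 208.9]), (568, [370.1, 256.6]), (2991, [458.0, 297.2])] [(639, [163.6, 159.1]), (653, [122.1, 172.6]), (276, [317.2, 233.0])]
top after [(601, [381.8, 208.9]), (570, [370.2, 256.6]), (2988, [457.9, 297.2])] [(631, [163.5, 159.1]), (640, [122.2, 172.7]), (279, [317.4, 233.0])]
```

View pics/top24.png

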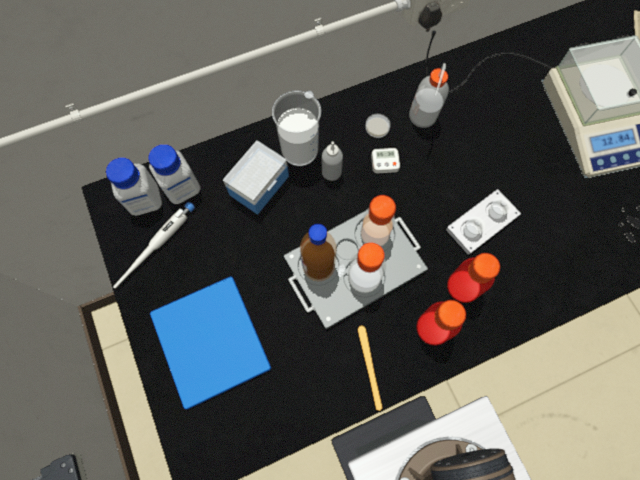

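View pics/scene24.png

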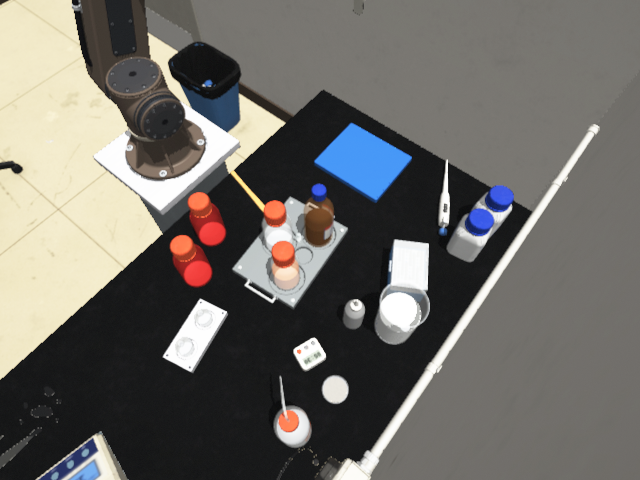

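```bash
python3 -c "
from plant import close_job; print(close_job())"
```

```text
the job is handed in; nothing more can be done
None
```

I finished the whole sequence and handed the job in at about 72 s of the 149 s allowed. The hand-in reports no verdict.

1. **Out of the rack:** I stood the amber, clear and pink bottles on the blue board. The weighing bottle had not been touched at that point.
2. **Weighing bottle:** I moved it into the empty well of the carrier, beside its twin.
3. **Back to the rack:** I returned pink, clear and amber to the wells they came from.

**Last checks:**
- **Put-downs:** I lowered each bottle in steps of 1 mm or less until it touched, at the height expected for its surface (within about 0.5 mm). The readings after contact were about 5 N or less. For the clear bottle on the board, the reading only showed its weight coming off the gripper before I released it.
- **Reagent bottles:** in the final overhead picture the three caps sit within 0.2 px of where they started. In the scene picture I could confirm only the amber cap by measurement, also within 0.2 px; the other two look unchanged.
- **Weighing bottle:** a wrist picture after release showed it upright and centred in the carrier well, within a few pixels of the expected spot.
- **Other objects:** the twin, tip box and dropper bottle look unmoved by eye; I did not measure them. The red look-alikes are unchanged to within 0.2 px.
- **Robot:** the arm is clear of everything.

No check failed. The overhead and scene cameras disagreed by about 2–5 mm on absolute positions, so I confirmed the grasp and placing positions with the wrist camera.

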